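# Gauge two transistor cans

### The job

Sort the two loose transistor cans with the slot gauge by sliding them flat along the bench, never lifting or tipping them. First push the smaller one in at the flared mouth, through the wide go gap and the narrow no-go gap and out onto the round reject mat, to stand wholly on it; then push the larger one into the mouth and gently along the go gap until it stops against the no-go step, and leave it there. Do not force it into the step, and leave the other things on the bench undisturbed.

Things in the scene. Friction and masses are not known exactly. Their poses are not given: they have to be found in the camera images.
- can_small: Undersized round transistor can: plain steel disc 36 mm in diameter and 25 mm high (straight-sided to 19 mm, the top 3 mm smaller in radius), two short copper pins on top, about 0.1 kg, loose. Origin: centre of its underside; z up.
- can_large: Good transistor can: the same shape, 46 mm in diameter and 25 mm high, about 0.16 kg, loose. The two cans stand on the +y side of the gauge and may have changed places. Origin: centre of its underside; z up.
- gauge: Slot gauge fixed to the bench: two stepped aluminium rails, 7 mm high, beside an open lane whose floor is level with the bench; about 125 mm long, 88 mm wide. Origin: on the lane's centre line at bench height; x points along the lane from mouth to exit (roughly world -y), z up. Go gap: 51 mm wide, x -40 to +20 mm; no-go gap: 40 mm wide, x +20 to +60 mm.
- gauge_mouth (a point): Centre of the gauge's flared mouth at bench height, gauge x = -65 mm: the lane is 78 mm wide here and narrows evenly to the 51 mm go gap at x = -40 mm. Axes as the gauge's.
- gauge_stop (a point): Where the large can's centre is when it is stopped, at gauge x = +8.6 mm, y = 0: the square step on both sides from go to no-go gap lies at x = +20 mm. A push of 1 to 5 N slides a can; more than about 18 N would force it into the step. Axes as the gauge's.
- gauge_exit (a point): Centre of the gauge's exit at bench height, gauge x = +60 mm, where the no-go gap ends and the open bench begins. Axes as the gauge's.
- mat: Round reject mat, plain dark rubber, 80 mm in diameter, let in level with the bench (nothing to climb), some way beyond the gauge's exit and usually off its centre line. Origin: its centre.
- heatsink: Bystander: finned aluminium heat sink 70 x 50 x 30 mm. Origin: centre of its underside.
- spool: Bystander: grey spool, 60 mm in diameter, 38 mm high. Origin: centre of its underside.
- screwdriver: Bystander: screwdriver lying flat, 170 mm long, along its x. Origin: about its middle.
- jar: Bystander: amber glass jar, 42 mm in diameter, 50 mm high. Origin: centre of its underside.
- stud_diode: Bystander: small brass and steel diode, 26 mm in diameter, 36 mm high. Origin: centre of its underside.
- pliers: Bystander: pliers with blue handles lying flat, 145 mm long, along its x. Origin: at the pivot.
- parts_tray: Bystander: grey plastic parts tray 90 x 120 x 25 mm. Origin: centre of its underside.
- multimeter: Bystander: green multimeter lying on its back, 150 x 75 x 40 mm. Origin: centre of its underside.
Things that resemble listed ones, but are neither listed nor needed, are in the scene too. What is shaped like the can_large but blue is not meant.

How it is judged:
On the way, in this order (a step that is already met when the one before it is completed fails the run):
1. the smaller can is in the go gap (x of can_small in the frame of gauge between -0.035 and 0.02 m and y of can_small in the frame of gauge between -0.009 and 0.009 m), for 0.05 s.
2. the smaller can has passed on into the no-go gap (x of can_small in the frame of gauge between 0.028 and 0.062 m and y of can_small in the frame of gauge between -0.005 and 0.005 m), for 0.05 s.
3. the larger can rests in the go gap, stopped at the no-go step (x of can_large in the frame of gauge between 0.0046 and 0.0146 m and y of can_large in the frame of gauge between -0.004 and 0.004 m), for 0.2 s.
At the end, for the whole second after the job is handed in: Both cans stand flat and at rest: the smaller with its centre within 24 mm of the mat's centre; the larger in the go gap against the no-go step, its centre at most 4 mm short of and 6 mm beyond the stop point along the lane and within 4 mm of the centre line (all of step 3 and horizontal distance between can_small and mat below 0.024 m and height (world z) of each of can_small, can_large below 0.004 m and angle between each of can_small, can_large's own z axis and vertical below 0.1 rad and linear speed of each of can_small, can_large below 0.01 m/s); the robot touches nothing.
It fails at once if a can is lifted more than 12 mm off the bench (height (world z) of any of can_small, can_large above 0.012 m).
It fails at once if a can is tipped more than 0.4 rad (angle between any of can_small, can_large's own z axis and vertical above 0.4 rad).
It fails at once if the larger can is forced against the gauge with more than 60 N (wedging; a push of about 18 N) (contact force between can_large and gauge above 60 N).
It fails at once if a bystander is moved more than 20 mm (distance of any of heatsink, spool, screwdriver, jar, stud_diode, pliers, parts_tray, multimeter from where it was at the start of the episode above 0.02 m).
It also fails if it takes over 72 s, if anything falls off the work surface, if the arm or the gripper's body presses on something with over 40 N, if the wrist force passes 120 N, or if a joint passes its speed limit or range.

### The arm

A 6-joint arm with a two-finger parallel gripper is mounted at the origin on the work surface. World frame = base frame: x ahead of the robot, y to its left, z up, the work surface at z = 0. Lengths are in m, angles in rad, forces in N, time in s.
With the tool pointing down it reaches from about 0.3 to 0.875 m from the base axis. Payload 6.4 kg.
Tool frame: the origin (TCP) lies midway between the tips of the shut fingers; the grasp point (between the pads) lies 19 mm behind it; z points along the fingers, y is the direction in which the jaws open and shut (so a half turn about z gives the same grasp; the last joint's range is limited). The gripper opens to 85 mm and grips with 20 to 120 N. Pads are 22 mm wide; open, the fingers measure 114 mm over their backs; the gripper's body (76 mm by 85 mm) begins 54 mm behind the grasp point. The pads swing forward as they close: fully open they stand 13 mm farther back than shut.
Start: joints at [-1.495, 0.181, 1.607, -0, 1.354, -0.206], TCP at [0.16, -0.552, 0.231] pointing down, gripper open.
Joint ranges: [-2.99, 2.99], [-0.89, 2.07], [0.3, 2.58], [-1.14, 4.28], [0, 2.63], [-3.12, 3.12]. Speed limits (rad/s): [2.57, 2.57, 3.01, 3.14, 3.14, 3.14].

### API

Orientations are given as a unit quaternion [w, x, y, z].
In Python, from bench import ctrl gives the robot as it stands.
- The arm moves only by the tool apply_moves, never from a script. Its argument "plan" is a list of rows, each an object with "translation": the shift along the tool's x, y, z in m, a list of three; "angular": the turn, a rotation vector about the tool's x, y, z in rad, a list of three; "hand": the finger opening in m, from 0 to 0.0854. In form: [{"translation": [x, y, z], "angular": [rx, ry, rz], "hand": hand}, ...]. A call has 1 to 10 rows; each row shifts and turns the commanded pose from where the row before left it, along the tool's axes as they then stand; what a row does not reach is not made up. A row lasts 1/8 s, in which the tool goes at most 62.5 mm and 10.7 degrees, less where a joint would pass 70% of its speed; a pose out of reach is approached as far as the arm can. A call with a gripper value outside its range is refused whole. The fingers move at their own pace and stop on an object; the grip force is fixed at half the most. Time passes only in rows, so rows that do not move let the fingers close. It gives the time, the measured TCP pose, the force and the opening at its end, in the units of the state.
- ctrl.get_obs(): the state, without advancing time (a new reading comes with each control period).
- ctrl.camera(name): name is "scene" or "side" or "wrist"; returns a dict with "img" (420x560x3 uint8, red, green, blue), "K" (3x3 intrinsics, pixels), "k1" (the pictures are not rectified: a ray, as slopes to the right and down, at radius r is drawn at 1 + k1 r^2 times it, then the intrinsics apply), "eye" and "orientation" of the camera in the world. Camera axes: x right, y up, looking along -z (the intrinsics and any distortion apply to the point x, -y, -z); pixel columns grow to the right and rows downward; lengths in m; the calibration is good to about 2 mm. A picture is of the moment at which its call begins. There is no depth.
- ctrl.hand_in(): hands the job in, once; it reports no verdict.
The state is a dict: "time_s": time; "q": joint angles; "dq": joint speeds; "joint_efforts": joint torques, N m; "eef_pos": TCP position; "eef_rot": TCP orientation; "wrist_force": force on the tool from outside, world axes, zero at the start; "torque": the same for the moment, N m; "opening": opening from 0.0 (shut) to 1.0 (fully open).
Only numpy, scipy, OpenCV 4.12 (cv2) and the standard library are available. Lean on these libraries where they do the work, as an engineer would, in place of code of your own. Each camera call takes 0.05 s, during which the arm holds its last target.

## Working session

There is one attempt and no reset: what is moved stays moved. The work goes in short steps, Python scripts to look and compute and a tool call to move; the robot and the scene stay as the last step left them, time stands still between calls to the robot, and variables do not carry over. Pictures are saved under pics/ and viewed, and the job is handed in when it is done.

Besides the shell and the picture viewer there is one more tool, called in YAML: its name, and indented under it one key for each argument. apply_moves: Moves the arm, as the interface text tells. Its arguments: {"type":"object","properties":{"plan":{"type":"array","items":{"type":"object","properties":{"translation":{"type":"array","items":{"type":"number"}},"angular":{"type":"array","items":{"type":"number"}},"hand":{"type":"number"}}}}},"required":["plan"]}

```bash
ls; mkdir -p pics; cat > h.py <<'E'
import numpy as np, cv2
from scipy.spatial.transform import Rotation as R
from bench import ctrl
def Rm(q): return R.from_quat([q[1],q[2],q[3],q[0]]).as_matrix()
def ray(c,u,v):
    K=np.array(c['K']);d=cv2.undistortPoints(np.array([[[u,v]]],float),K,np.array([c['k1'],0,0,0.]))[0,0]
    w=Rm(c['orientation'])@np.array([d[0],-d[1],-1]);return np.array(c['eye']),w
def onz(c,u,v,z=0.):
    e,w=ray(c,u,v);return e+w*(z-e[2])/w[2]
def proj(c,p):
    x=Rm(c['orientation']).T@(np.array(p)-c['eye']);x=np.array([x[0],-x[1],-x[2]])
    r,_=cv2.projectPoints(x.reshape(1,1,3),np.zeros(3),np.zeros(3),np.array(c['K']),np.array([c['k1'],0,0,0.]));return r.ravel()
def snap(n,tag):
    c=ctrl.camera(n);cv2.imwrite(f'pics/{tag}.png',c['img'][...,::-1]);
    import pickle;pickle.dump(c,open(f'pics/{tag}.pkl','wb'));return c
E
python3 - <<'E'
from h import *
for n in ['scene','side','wrist']:
    c=snap(n,n+'0');print(n,c['eye'],c['orientation'],c['K'],c['k1'])
print(ctrl.get_obs())
E
```

```text
pics
scene [1.24697923 0.54407696 0.63328836] [0.4121596  0.21061093 0.41919364 0.78105326] [[395.75321325   0.         275.76530751]
 [  0.         395.75321325 203.49150623]
 [  0.           0.           1.        ]] 0.0006122409401660956
side [0.12693403 0.61031814 0.58708002] [-0.26222375 -0.13923372  0.4227775   0.85621952] [[406.1347682   0.        288.5799334]
 [  0.        406.1347682 215.1181455]
 [  0.          0.          1.       ]] -0.0752610884775785
wrist [ 0.22953365 -0.53188104  0.37293545] [ 0.79165663 -0.11229243  0.08564381 -0.59442017] [[343.38164127   0.         281.72984786]
 [  0.         343.38164127 214.31679029]
 [  0.           0.           1.        ]] -0.05746814843004977
{'time_s': 0.15, 'q': array([-1.49531913e+00,  1.81392758e-01,  1.60780296e+00,  4.13167401e-05,
        1.35378853e+00, -2.06294427e-01]), 'dq': array([ 0.00046446, -0.00164395, -0.00261169, -0.00032076,  0.0019307 ,
       -0.0001905 ]), 'joint_efforts': array([ 1.12897043e-03, -4.45264757e+01, -3.51694429e+01, -3.30578905e-04,
        5.79559448e-03, -3.81322195e-06]), 'eef_pos': array([ 0.15988256, -0.55187579,  0.23056661]), 'eef_rot': array([-6.92993467e-04,  9.90092386e-01,  1.40415751e-01,  6.56064721e-05]), 'wrist_force': array([-0.55008684,  0.17174983,  0.11923589]), 'torque': array([ 0.00901342, -0.01372407,  0.01966022]), 'opening': 0.9975457716701304}
```

View pics/scene0.png

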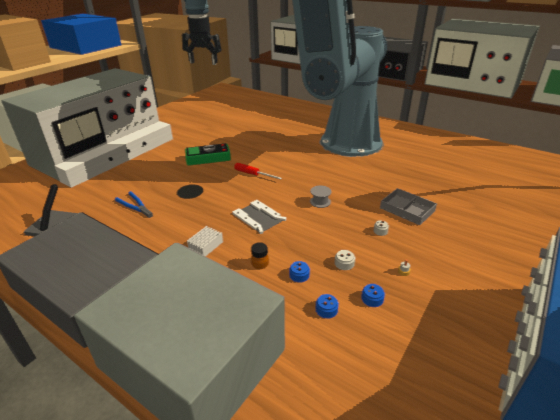

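View pics/side0.png

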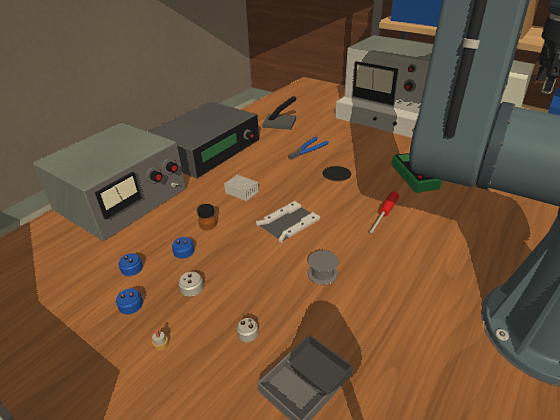

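View pics/wrist0.png

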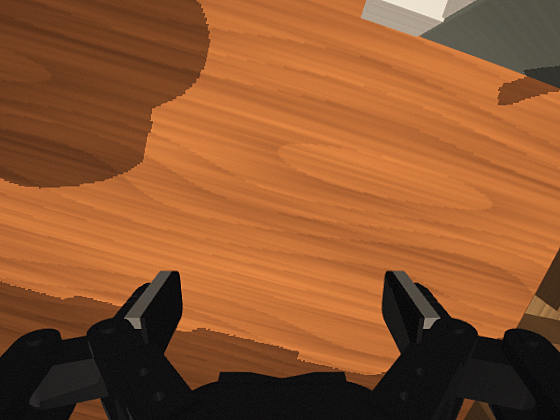

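Two steel cans are visible: one at scene (381,228) / side (247,328), which looks smaller, and one at scene (345,260) / side (190,284), which looks larger. The blue ones are decoys. The gauge is at scene (259,216) and the mat at (190,191). I'll enlarge these to confirm.

```bash
python3 - <<'E'
from h import *
a=cv2.imread('pics/scene0.png');b=cv2.imread('pics/side0.png')
A=cv2.resize(a[165:285,165:425],None,fx=3,fy=3,interpolation=cv2.INTER_CUBIC)
B=cv2.resize(b[155:355,150:360],None,fx=2.9,fy=2.9,interpolation=cv2.INTER_CUBIC)
cv2.imwrite('pics/cA.png',A);cv2.imwrite('pics/cB.png',B)
E
```

```text
(no output)
```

View pics/cA.png

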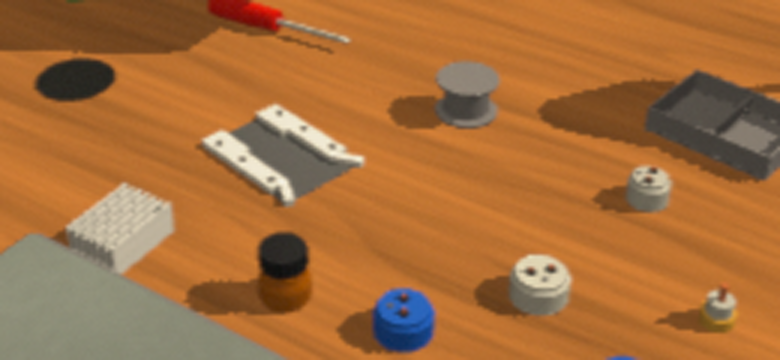

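View pics/cB.png

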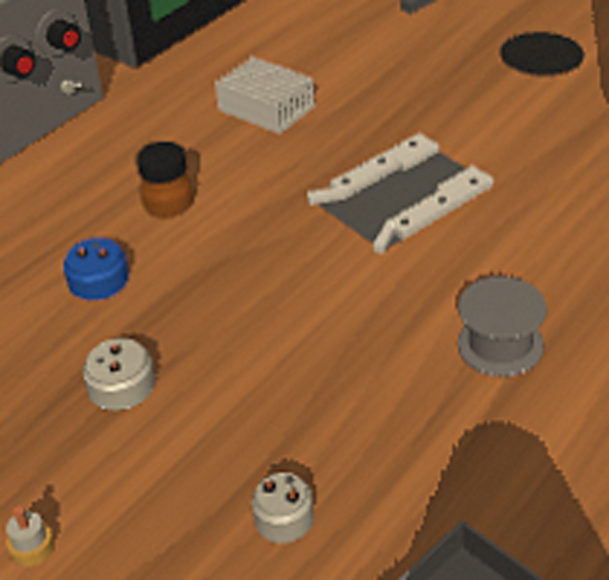

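```bash
cat > m.py <<'E'
from h import *
import pickle
def comp(c,seed,f,win=40):
    hsv=cv2.cvtColor(c['img'],cv2.COLOR_RGB2HSV).astype(int);m=f(hsv).astype(np.uint8)
    n,l,s,cen=cv2.connectedComponentsWithStats(m)
    d=[(np.min(np.hypot(*(np.argwhere(l==i)-np.array(seed[::-1])).T)) if s[i,4]>15 else 999) for i in range(1,n)]
    i=1+int(np.argmin(d));mm=(l==i).astype(np.uint8)
    ct=max(cv2.findContours(mm,cv2.RETR_EXTERNAL,cv2.CHAIN_APPROX_NONE)[0],key=cv2.contourArea)
    mm=np.zeros_like(mm);cv2.drawContours(mm,[ct],-1,1,-1)
    return mm,ct
def tri(c1,p1,c2,p2):
    e1,d1=ray(c1,*p1);e2,d2=ray(c2,*p2);d1/=np.linalg.norm(d1);d2/=np.linalg.norm(d2)
    t=np.linalg.lstsq(np.c_[d1,-d2],e2-e1,rcond=None)[0];a=e1+t[0]*d1;b=e2+t[1]*d2
    return (a+b)/2,np.linalg.norm(a-b)
steel=lambda h:(h[...,1]<75)&(h[...,2]>85)
def cen(m): y,x=np.nonzero(m);return x.mean(),y.mean()
def canpos(c,s,ps,pd,ret=False):
    m1,k1=comp(c,ps,steel);m2,k2=comp(s,pd,steel)
    p,e=tri(c,cen(m1),s,cen(m2))
    print('can',p.round(4),'gap',round(e,4),'w px',cv2.boundingRect(k1),cv2.boundingRect(k2))
    for cc,k in((c,k1),(s,k2)):
        b=cv2.boundingRect(k); print('  width mm',1000*b[2]*np.linalg.norm(p-cc['eye'])/cc['K'][0,0])
    print('  z11 plane', onz(c,*cen(m1),.0115)[:2].round(4),onz(s,*cen(m2),.0115)[:2].round(4))
    return p
E
python3 - <<'E'
from m import *
c=pickle.load(open('pics/scene0.pkl','rb'));s=pickle.load(open('pics/side0.pkl','rb'))
for ps,pd in(((381,228),(247,328)),((345,260),(190,284))): canpos(c,s,ps,pd)
dark=lambda h:(h[...,2]<60)
for cc,seed in((c,(190,191)),(s,(337,173))):
    m,k=comp(cc,seed,dark);e=cv2.fitEllipse(k);print('mat',onz(cc,*e[0]).round(4),e,onz(cc,*cen(m)).round(4))
    q=np.array([onz(cc,*p[0])[:2] for p in k]);print(q.min(0),q.max(0))
lane=lambda h:(h[...,1]<70)&(h[...,2]<100)&(h[...,2]>40)
for cc,seed in((c,(259,216)),(s,(288,220))):
    m,k=comp(cc,seed,lane);print('lane',cen(m),onz(cc,*cen(m)).round(4));a=cv2.approxPolyDP(k,3,True)[:,0]
    for p in a: print(p,onz(cc,*p)[:2].round(4))
    m,k=comp(cc,seed,lambda h:lane(h)|steel(h));print('whole',cen(m),onz(cc,*cen(m),.004).round(4));a=cv2.approxPolyDP(k,2,True)[:,0]
    for p in a: print(p,onz(cc,*p)[:2].round(4),onz(cc,*p,.007)[:2].round(4))
E
```

```text
can [0.4404 0.297  0.0111] gap 0.0013 w px (374, 221, 14, 14) (237, 318, 21, 24)
  width mm 37.07995704226114
  width mm 37.57848585965559
  z11 plane [0.4405 0.2965] [0.4401 0.298 ]
can [0.6004 0.2748 0.0111] gap 0.0013 w px (335, 250, 20, 20) (179, 272, 24, 24)
  width mm 47.34778272482751
  width mm 48.3184370843891
  z11 plane [0.6005 0.2743] [0.5998 0.2758]
mat [ 0.5728 -0.2552  0.    ] ((189.60414123535156, 191.16693115234375), (11.650029182434082, 23.621713638305664), 81.6565170288086) [ 0.5729 -0.2551  0.    ]
[ 0.53705711 -0.29040541] [ 0.60789688 -0.22016526]
mat [ 0.573  -0.2548  0.    ] ((336.4812316894531, 172.96987915039062), (13.334587097167969, 27.237525939941406), 91.58060455322266) [ 0.5731 -0.2547  0.    ]
[ 0.53642742 -0.29333845] [ 0.61048435 -0.21768882]
lane (np.float64(268.15625), np.float64(215.03125)) [0.5418 0.0146 0.    ]
[260 210] [ 0.5349 -0.0185]
[277 219] [0.5435 0.0453]
whole (np.float64(258.5772727272727), np.float64(215.975)) [ 0.5642 -0.0012  0.004 ]
[233 211] [ 0.5804 -0.0784] [ 0.5878 -0.0716]
[260 233] [0.6178 0.0435] [0.6247 0.049 ]
[285 219] [0.5315 0.0633] [0.5395 0.0686]
[257 200] [ 0.4991 -0.056 ] [ 0.5074 -0.0494]
[243 209] [ 0.5573 -0.0613] [ 0.565  -0.0546]
lane (np.float64(285.003738317757), np.float64(221.89158878504674)) [0.5665 0.0036 0.    ]
[309 213] [ 0.538  -0.0566]
[300 208] [ 0.5674 -0.0618]
[260 225] [0.6084 0.0451]
[278 237] [0.5482 0.0571]
[283 229] [0.5552 0.0278]
whole (np.float64(287.6658841940532), np.float64(220.68622848200312)) [0.5609 0.0006 0.004 ]
[319 216] [ 0.5118 -0.0596] [ 0.5072 -0.0516]
[309 213] [ 0.538  -0.0566] [ 0.5331 -0.0487]
[294 201] [ 0.5963 -0.0785] [ 0.5907 -0.0702]
[256 223] [0.6209 0.0443] [0.615  0.0511]
[282 241] [0.5329 0.0633] [0.528  0.0699]
```

The small can is 37 mm wide in both views, at (0.440, 0.297). The large one measures 48 mm, at (0.600, 0.275). That fits the listed 36 and 46 mm, and both centre heights come out at about 11 mm. The mat is at (0.573, -0.255). Next I'll locate the bystanders roughly, then take the wrist camera over the gauge to refine its pose.

```bash
python3 - <<'E'
from m import *
c=pickle.load(open('pics/scene0.pkl','rb'));s=pickle.load(open('pics/side0.pkl','rb'))
for n,a,b,z in(('spool',(320,190),(322,259),.036),('jar',(260,247),(206,211),.048),('heats',(205,240),(241,188),.015),('blue1',(299,270),(183,246),.02),('drvtip',(281,179),(371,232),.005),('drvhandle',(246,169),(389,202),.01),('pliers',(130,204),(308,148),.005),('tray',(408,205),(305,378),.01),('diode',(404,266),(159,338),.015),('meter',(208,154),(415,172),.03)):
    print(n,onz(c,*a,z)[:2].round(3),onz(s,*b,z)[:2].round(3))
o=ctrl.get_obs();r=Rm(o['eef_rot']);c=pickle.load(open('pics/wrist0.pkl','rb'))
print(r.round(3));print('cam in tool',r.T@(c['eye']-o['eef_pos']), (r.T@Rm(c['orientation'])).round(3))
t=np.array([.52,-.05,.32]);print('delta tool',r.T@(t-o['eef_pos']))
E
```

```text
spool [0.402 0.096] [0.411 0.098]
jar [0.707 0.112] [0.702 0.118]
heats [ 0.73  -0.041] [ 0.731 -0.034]
blue1 [0.695 0.21 ] [0.685 0.212]
drvtip [ 0.369 -0.06 ] [ 0.38  -0.067]
drvhandle [ 0.385 -0.186] [ 0.391 -0.191]
pliers [ 0.722 -0.343] [ 0.713 -0.328]
tray [0.3   0.318] [0.308 0.319]
diode [0.549 0.396] [0.551 0.398]
meter [ 0.402 -0.335] [ 0.379 -0.329]
[[ 0.961  0.278 -0.   ]
 [ 0.278 -0.961  0.001]
 [ 0.    -0.001 -1.   ]]
cam in tool [ 7.25102478e-02 -3.25870454e-05 -1.42345402e-01] [[ 0.001  0.96   0.28 ]
 [ 1.    -0.001  0.001]
 [ 0.001  0.28  -0.96 ]]
delta tool [ 0.48549197 -0.38207546 -0.08875866]
```

apply_moves:
  plan:
    - {"translation":[0.0485,-0.038,-0.009],"angular":[0,0,0],"hand":0.085}
    - {"translation":[0.0485,-0.038,-0.009],"angular":[0,0,0],"hand":0.085}
    - {"translation":[0.0485,-0.038,-0.009],"angular":[0,0,0],"hand":0.085}
    - {"translation":[0.0485,-0.038,-0.009],"angular":[0,0,0],"hand":0.085}
    - {"translation":[0.0485,-0.038,-0.009],"angular":[0,0,0],"hand":0.085}
    - {"translation":[0.0485,-0.038,-0.009],"angular":[0,0,0],"hand":0.085}
    - {"translation":[0.0485,-0.038,-0.009],"angular":[0,0,0],"hand":0.085}
    - {"translation":[0.0485,-0.038,-0.009],"angular":[0,0,0],"hand":0.085}
    - {"translation":[0.0485,-0.038,-0.009],"angular":[0,0,0],"hand":0.085}
    - {"translation":[0.0485,-0.038,-0.009],"angular":[0,0,0],"hand":0.085}

```text
time_s: 1.4
eef_pos: [0.5209, -0.0505, 0.3215]
eef_rot: [0.0, 0.99, 0.14, 0.0]
wrist_force: [1.1, -0.7, 0.9]
opening: 0.999
```

apply_moves:
  plan:
    - {"translation":[0,0,0],"angular":[0,0,-0.175],"hand":0.085}
    - {"translation":[0,0,0],"angular":[0,0,-0.175],"hand":0.085}
    - {"translation":[0,0,0],"angular":[0,0,-0.175],"hand":0.085}
    - {"translation":[0,0,0],"angular":[0,0,-0.175],"hand":0.085}
    - {"translation":[0,0,0],"angular":[0,0,-0.175],"hand":0.085}
    - {"translation":[0,0,0],"angular":[0,0,-0.175],"hand":0.085}
    - {"translation":[0,0,0],"angular":[0,0,0],"hand":0.07}

```text
time_s: 2.28
eef_pos: [0.52, -0.0524, 0.321]
eef_rot: [-0.0, 0.787, 0.617, -0.0]
wrist_force: [-0.4, 0.5, 0.2]
opening: 0.826
```

```bash
python3 - <<'E'
from h import *
c=snap('wrist','wrist1');print(ctrl.get_obs()['eef_pos'],ctrl.get_obs()['eef_rot'],ctrl.get_obs()['time_s'],ctrl.get_obs()['q'].round(2))
E
```

```text
[ 0.51996695 -0.0523984   0.32103082] [-2.12266848e-04  7.87461529e-01  6.16363750e-01 -1.51775737e-04] 2.325 [-0.33 -0.    1.62 -0.    1.52 -0.09]
```

View pics/wrist1.png

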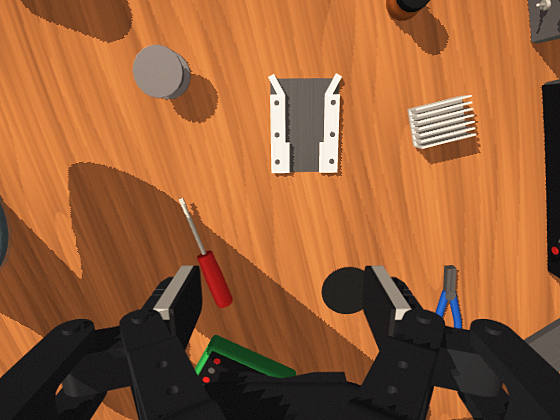

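```bash
cat > g.py <<'E'
from m import *
def gauge(c,box):
    x0,y0,x1,y1=box
    g=c['img'].astype(int); hs=cv2.cvtColor(c['img'],cv2.COLOR_RGB2HSV).astype(int)
    lane=(hs[...,1]<60)&(hs[...,2]<150); white=(hs[...,1]<60)&(hs[...,2]>=150)
    L=[];Rr=[];rows=[]
    gray=g.sum(2)/3.
    for v in range(y0,y1):
        xs=np.nonzero(white[v,x0:x1])[0]+x0
        if len(xs)<4: continue
        mid=(xs.min()+xs.max())//2; l=xs[xs<mid];r=xs[xs>mid]
        if len(l)<2 or len(r)<2: continue
        # subpixel: half-crossing between rail & lane brightness
        def cross(i,d):
            a=gray[v,i];a=max(a,200)
            b=gray[v,mid];t=(a+b)/2
            k=i
            while gray[v,k]>t:k+=d
            f=(gray[v,k-d]-t)/(gray[v,k-d]-gray[v,k]);return k-d+d*f
        try: L.append(cross(l.max(),1));Rr.append(cross(r.min(),-1));rows.append(v)
        except Exception as e: pass
    P=[(onz(c,a,v,.007),onz(c,b,v,.007)) for a,b,v in zip(L,Rr,rows)]
    return rows,P
E
python3 - <<'E'
from g import *
c=pickle.load(open('pics/wrist1.pkl','rb'))
rows,P=gauge(c,(262,72,350,180))
for v,(a,b) in zip(rows,P): 
    if v%3==0: print(v,a[:2].round(4),b[:2].round(4),'w',round(np.linalg.norm(a-b)*1000,1),'mid',((a+b)/2)[:2].round(4))
w=np.array([np.linalg.norm(a-b) for a,b in P]);M=np.array([(a+b)[:2]/2 for a,b in P])
s=((abs(w-.051)<.0025)|(abs(w-.040)<.0025))
vx,vy,px,py=cv2.fitLine(M[s].astype(np.float32),cv2.DIST_HUBER,0,.01,.01).ravel();print('dir',vx,vy,'pt',px,py,'heading',np.degrees(np.arctan2(vy,vx)))
hs=cv2.cvtColor(c['img'],cv2.COLOR_RGB2HSV).astype(int)
m=((hs[...,1]<75)&(hs[...,2]>60))[60:190,255:355].astype(np.uint8)
k=max(cv2.findContours(m,cv2.RETR_EXTERNAL,cv2.CHAIN_APPROX_NONE)[0],key=cv2.contourArea)+[255,60]
for p in cv2.approxPolyDP(k,2,True)[:,0]: print(p,onz(c,*p,.007)[:2].round(4),onz(c,*p,0)[:2].round(4))
E
python3 - <<'E'
import cv2
a=cv2.imread('pics/wrist1.png');cv2.imwrite('pics/w1c.png',cv2.resize(a[60:190,250:360],None,fx=4.5,fy=4.5,interpolation=cv2.INTER_NEAREST))
E
```

```text
75 [0.5407 0.0663] [0.6133 0.0487] w 74.7 mid [0.577  0.0575]
78 [0.5416 0.0624] [0.6103 0.0457] w 70.8 mid [0.576  0.0541]
81 [0.5425 0.0585] [0.6079 0.0426] w 67.3 mid [0.5752 0.0506]
84 [0.544  0.0544] [0.6052 0.0396] w 63.0 mid [0.5746 0.047 ]
87 [0.5446 0.0505] [0.6022 0.0366] w 59.3 mid [0.5734 0.0436]
90 [0.5461 0.0465] [0.5996 0.0335] w 55.1 mid [0.5729 0.04  ]
93 [0.5472 0.0425] [0.5969 0.0304] w 51.1 mid [0.572  0.0364]
96 [0.5469 0.0388] [0.596  0.0269] w 50.5 mid [0.5714 0.0328]
99 [0.546  0.0352] [0.5946 0.0235] w 50.0 mid [0.5703 0.0294]
102 [0.5452 0.0317] [0.5939 0.0199] w 50.1 mid [0.5695 0.0258]
105 [0.5443 0.0281] [0.5931 0.0163] w 50.2 mid [0.5687 0.0222]
108 [0.5434 0.0245] [0.592  0.0127] w 50.0 mid [0.5677 0.0186]
111 [0.5426 0.0209] [0.5912 0.0091] w 50.0 mid [0.5669 0.015 ]
114 [0.5417 0.0173] [0.5904 0.0055] w 50.1 mid [0.566  0.0114]
117 [0.5408 0.0137] [0.5896 0.0018] w 50.2 mid [0.5652 0.0078]
120 [0.54 0.01] [ 0.5888 -0.0018] w 50.2 mid [0.5644 0.0041]
123 [0.5391 0.0064] [ 0.588  -0.0055] w 50.3 mid [5.636e-01 4.000e-04]
126 [0.5386 0.0026] [ 0.5872 -0.
[... 1090 characters left out ...]
7342 pt 0.56179935 -0.007203084 heading 76.83902
[341  76] [0.6213 0.0456] [0.6226 0.046 ]
[336  73] [0.6159 0.0505] [0.6171 0.051 ]
[332  79] [0.6096 0.0447] [0.6107 0.0451]
[277  79] [0.5426 0.0609] [0.5426 0.0616]
[273  74] [0.5392 0.0678] [0.5392 0.0686]
[268  77] [0.5322 0.0659] [0.5321 0.0666]
[271  82] [0.5344 0.0592] [0.5343 0.0599]
[272 172] [ 0.5078 -0.0516] [ 0.5073 -0.0526]
[290 171] [ 0.5315 -0.056 ] [ 0.5314 -0.0571]
[290 143] [ 0.54   -0.0201] [ 0.54   -0.0207]
[294 147] [ 0.5439 -0.0264] [ 0.544 -0.027]
[292 171] [ 0.5341 -0.0566] [ 0.534  -0.0578]
[336 171] [ 0.5913 -0.0705] [ 0.5921 -0.0719]
[339  94] [0.6145 0.025 ] [0.6157 0.0251]
[332  93] [0.6062 0.0282] [0.6072 0.0284]
```

View pics/w1c.png

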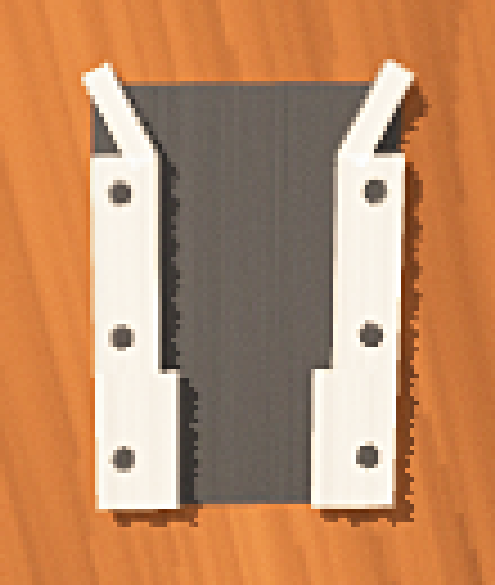

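The wrist view shows the gauge at image (305,125). The gaps measure 50 and 39 mm between rails, against 51 and 40 given. Lane heading is -103.2°, the gauge origin is at about (0.5626, -0.0038), and the path beyond the exit is free. Next I go above the small can.

apply_moves:
  plan:
    - {"translation":[0.0403,-0.0196,0.0275],"angular":[0,0,-0.013],"hand":0.065}
    - {"translation":[0.0403,-0.0196,0.0275],"angular":[0,0,0],"hand":0.065}
    - {"translation":[0.0403,-0.0196,0.0275],"angular":[0,0,0],"hand":0.065}
    - {"translation":[0.0403,-0.0196,0.0275],"angular":[0,0,0],"hand":0.065}
    - {"translation":[0.0403,-0.0196,0.0275],"angular":[0,0,0],"hand":0.065}
    - {"translation":[0.0403,-0.0196,0.0275],"angular":[0,0,0],"hand":0.065}
    - {"translation":[0.0403,-0.0196,0.0275],"angular":[0,0,0],"hand":0.065}
    - {"translation":[0.0403,-0.0196,0.0275],"angular":[0,0,0],"hand":0.065}
    - {"translation":[0,0,0],"angular":[0,0,0],"hand":0.065}

```text
time_s: 3.45
eef_pos: [0.4372, 0.2987, 0.0986]
eef_rot: [-0.001, 0.782, 0.623, -0.002]
wrist_force: [-0.4, -0.6, -0.2]
opening: 0.765
```

```bash
python3 - <<'E'
from h import *
c=snap('wrist','wrist2');o=ctrl.get_obs();print(o['eef_pos'],o['eef_rot'],o['time_s'],o['wrist_force'],o['opening'])
E
```

```text
[0.43865863 0.29772676 0.09999381] [-3.26570862e-04  7.82296347e-01  6.22904855e-01 -1.36438511e-03] 3.5 [-0.67404885 -0.55215561 -0.20876862] 0.757803771025078
```

View pics/wrist2.png

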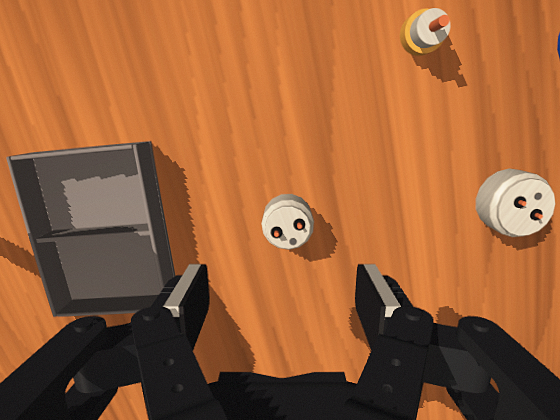

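```bash
cat >> m.py <<'E'
def wcan(c,seed,z=.012):
    m,k=comp(c,seed,lambda h:(h[...,1]<80)&(h[...,2]>100));e=cv2.fitEllipse(k)
    (x,y),r=cv2.minEnclosingCircle(k)
    print('centroid',cen(m),'ell',e,'->',onz(c,*cen(m),z)[:2].round(4)); return onz(c,*cen(m),z),k
E
python3 - <<'E'
from m import *
c=pickle.load(open('pics/wrist2.pkl','rb'))
wcan(c,(288,222))
for p in((155,143),(172,305)): print(onz(c,*p,.025),onz(c,*p,0))
# top disc centre at z=.025
print(onz(c,288,227,.025))
E
```

```text
centroid (np.float64(286.9021295876756), np.float64(221.69370185772542)) ell ((286.94244384765625, 221.66551208496094), (50.18860626220703, 54.31978988647461), 169.13504028320312) -> [0.4414 0.2972]
[0.37307244 0.36983924 0.025     ] [0.3635833  0.36997749 0.        ]
[0.3477793  0.25820795 0.025     ] [0.33536153 0.24542068 0.        ]
[0.44203495 0.29754134 0.025     ]
```

apply_moves:
  plan:
    - {"translation":[0,0.0026,0.035],"angular":[0,0,0],"hand":0.065}
    - {"translation":[0,0,0.035],"angular":[0,0,0],"hand":0.065}
    - {"translation":[0,0,0.0215],"angular":[0,0,0],"hand":0.065}
    - {"translation":[0,0,0],"angular":[0,0,0],"hand":0.065}
    - {"translation":[0,0,0],"angular":[0,0,0],"hand":0.065}

```text
time_s: 4.12
eef_pos: [0.4441, 0.2963, 0.0113]
eef_rot: [0.0, 0.783, 0.622, 0.001]
wrist_force: [-0.7, 0.5, 1.3]
opening: 0.763
```

apply_moves:
  plan:
    - {"translation":[0,0,0],"angular":[0,0,0],"hand":0.045}
    - {"translation":[0,0,0],"angular":[0,0,0],"hand":0.04}
    - {"translation":[0,0,0],"angular":[0,0,0],"hand":0.036}
    - {"translation":[0,0,0],"angular":[0,0,0],"hand":0.034}
    - {"translation":[0,0,0],"angular":[0,0,0],"hand":0.034}

```text
time_s: 4.75
eef_pos: [0.443, 0.2967, 0.0106]
eef_rot: [0.0, 0.782, 0.623, 0.0]
wrist_force: [-2.1, 0.4, 6.3]
opening: 0.402
```

```bash
python3 - <<'E'
from m import *
c=snap('wrist','wrist3');o=ctrl.get_obs();print(o['eef_pos'],o['eef_rot'],o['time_s'],o['wrist_force'],o['opening'])
wcan(c,(288,260))
s=snap('side','side3')
E
```

```text
[0.44294206 0.29665056 0.01056715] [1.23799139e-04 7.82250792e-01 6.22963567e-01 2.78201296e-04] 4.8 [-2.18622633 -1.06377121  5.59548477] 0.39700698222079867
centroid (np.float64(280.85730108916374), np.float64(279.3494554181281)) ell ((280.97998046875, 279.3241882324219), (77.4428939819336, 87.92481231689453), 170.6994171142578) -> [0.4437 0.2965]
```

View pics/wrist3.png

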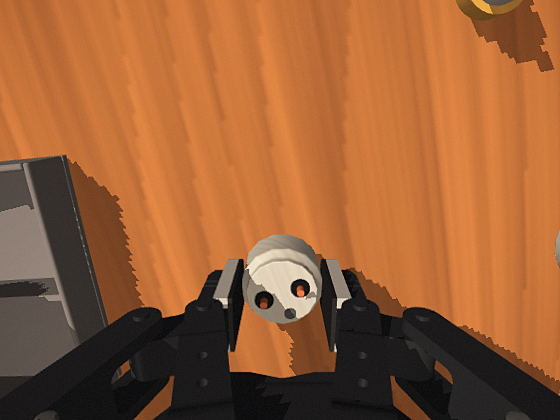

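apply_moves:
  plan:
    - {"translation":[0,0,0],"angular":[0,0,0],"hand":0.03}
    - {"translation":[0,0,0],"angular":[0,0,0],"hand":0.026}
    - {"translation":[0,0,0],"angular":[0,0,0],"hand":0.026}

```text
time_s: 5.22
eef_pos: [0.443, 0.2967, 0.0109]
eef_rot: [0.0, 0.782, 0.623, 0.0]
wrist_force: [-3.3, -1.1, 9.9]
opening: 0.382
```

```bash
python3 - <<'E'
from m import *
c=snap('wrist','wrist4');o=ctrl.get_obs();print(o['eef_pos'],o['eef_rot'],o['time_s'],o['wrist_force'],o['opening'])
wcan(c,(288,260))
a=cv2.imread('pics/wrist4.png');b=snap('side','side4')['img'][...,::-1]
cv2.imwrite('pics/c4.png',np.hstack([cv2.resize(a[200:360,180:380],(560,448)),cv2.resize(b[270:380,200:260],(240,448))]))
E
```

```text
[0.44299692 0.29668016 0.01088755] [1.50534055e-04 7.82230055e-01 6.22989591e-01 2.95804514e-04] 5.275 [-3.37058785 -1.61439242  8.94557664] 0.38145774123308923
centroid (np.float64(280.8364249578415), np.float64(278.8840172381488)) ell ((280.9819030761719, 278.80010986328125), (75.91256713867188, 88.41158294677734), 173.5271759033203) -> [0.4438 0.2966]
```

View pics/c4.png

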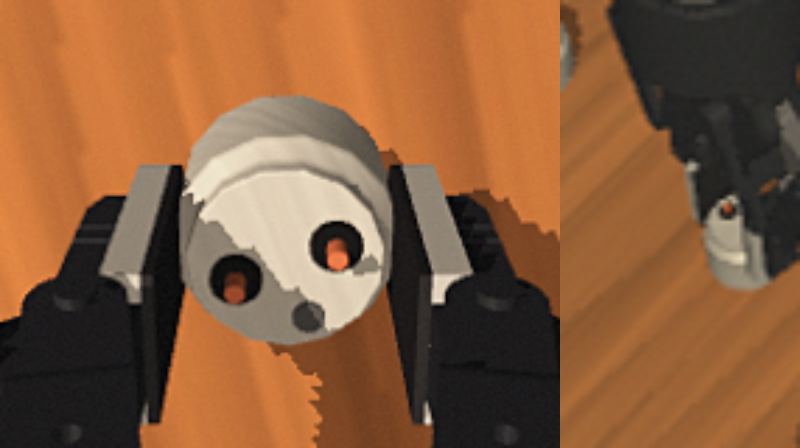

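The can is held: the fingers stall at 0.38, and the pads touch both sides in the crop. Now I slide it to a point in front of the mouth.

apply_moves:
  plan:
    - {"translation":[-0.008,0.009,0],"angular":[0,0,0],"hand":0.026}
    - {"translation":[-0.0165,0.0184,0],"angular":[0,0,0],"hand":0.026}
    - {"translation":[-0.0195,0.0217,0],"angular":[0,0,0],"hand":0.026}
    - {"translation":[-0.0195,0.0217,0],"angular":[0,0,0],"hand":0.026}
    - {"translation":[-0.0195,0.0217,0],"angular":[0,0,0],"hand":0.026}
    - {"translation":[-0.0195,0.0217,0],"angular":[0,0,0],"hand":0.026}
    - {"translation":[-0.0195,0.0217,0],"angular":[0,0,0],"hand":0.026}
    - {"translation":[-0.0195,0.0217,0],"angular":[0,0,0],"hand":0.026}
    - {"translation":[-0.0165,0.0184,0],"angular":[0,0,0],"hand":0.026}
    - {"translation":[-0.007,0.0084,0],"angular":[0,0,0],"hand":0.026}

```text
time_s: 6.58
eef_pos: [0.5864, 0.0941, 0.0109]
eef_rot: [-0.0, 0.783, 0.622, 0.001]
wrist_force: [-4.0, 5.9, 10.3]
opening: 0.379
```

```bash
python3 - <<'E'
from m import *
c=snap('wrist','wrist5');o=ctrl.get_obs();print(o['eef_pos'],o['eef_rot'],o['time_s'],o['wrist_force'],o['opening'])
wcan(c,(288,260))
snap('side','side5');snap('scene','scene5')
E
```

```text
[0.58712439 0.09317824 0.01093168] [4.38969971e-04 7.82731959e-01 6.22358316e-01 7.83779325e-04] 6.625 [-0.40304805 -1.17326571  6.66192926] 0.3837222133925897
centroid (np.float64(280.74504997171414), np.float64(278.8206675466717)) ell ((280.9022216796875, 278.8297424316406), (75.28663635253906, 88.40789031982422), 172.9434356689453) -> [0.5872 0.0941]
```

View pics/side5.png

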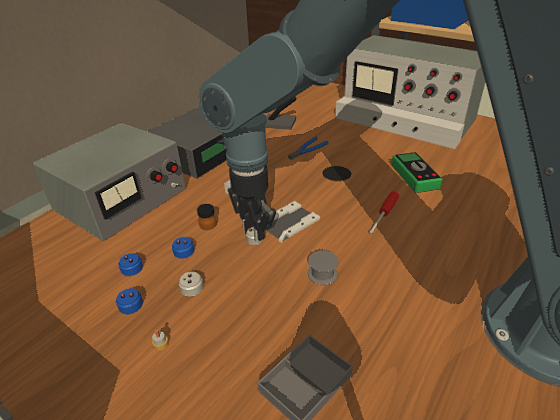

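View pics/wrist5.png

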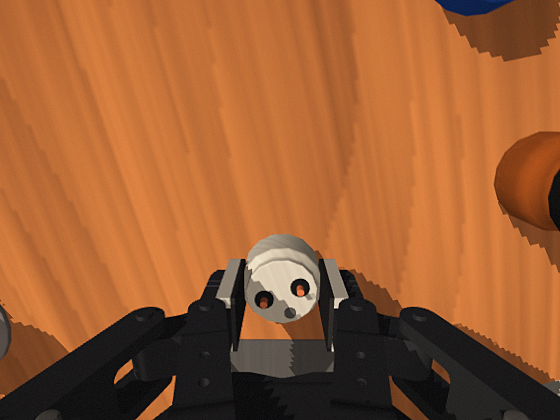

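apply_moves:
  plan:
    - {"translation":[-0.007,-0.0018,0],"angular":[0,0,0],"hand":0.026}
    - {"translation":[-0.012,0,0],"angular":[0,0,0],"hand":0.026}
    - {"translation":[-0.012,0,0],"angular":[0,0,0],"hand":0.026}
    - {"translation":[-0.012,0,0],"angular":[0,0,0],"hand":0.026}
    - {"translation":[-0.012,0,0],"angular":[0,0,0],"hand":0.026}
    - {"translation":[-0.012,0,0],"angular":[0,0,0],"hand":0.026}
    - {"translation":[-0.012,0,0],"angular":[0,0,0],"hand":0.026}
    - {"translation":[-0.012,0,0],"angular":[0,0,0],"hand":0.026}
    - {"translation":[-0.004,0,0],"angular":[0,0,0],"hand":0.026}
    - {"translation":[0,0,0],"angular":[0,0,0],"hand":0.026}

```text
time_s: 7.98
eef_pos: [0.5632, 0.002, 0.0109]
eef_rot: [0.001, 0.782, 0.623, 0.001]
wrist_force: [-0.1, 1.2, 7.7]
opening: 0.385
```

```bash
cat >> m.py <<'E'
O=np.array([.5626,-.0038]);G=np.array([-.2277,-.9737]);GY=np.array([.9737,-.2277])
def gxy(p): d=np.array(p)[:2]-O; return (1000*np.array([d@G,d@GY])).round(1)
E
python3 - <<'E'
from m import *
c=snap('wrist','wrist6');o=ctrl.get_obs();print(o['eef_pos'],gxy(o['eef_pos']),o['eef_rot'],o['time_s'],o['wrist_force'],o['opening'])
print(gxy(wcan(c,(288,260))[0]))
E
```

```text
[0.5631755  0.00203886 0.01089064] [-5.8 -0.8] [7.01785801e-04 7.82345868e-01 6.22843335e-01 7.94350952e-04] 8.025 [-0.4020107   0.74944087  7.93410464] 0.3789337194633583
centroid (np.float64(276.4629900764601), np.float64(271.2399544493249)) ell ((274.9703369140625, 252.72320556640625), (69.48127746582031, 193.19947814941406), 173.52894592285156) -> [0.5629 0.0061]
[-9.7 -2. ]
```

View pics/wrist6.png

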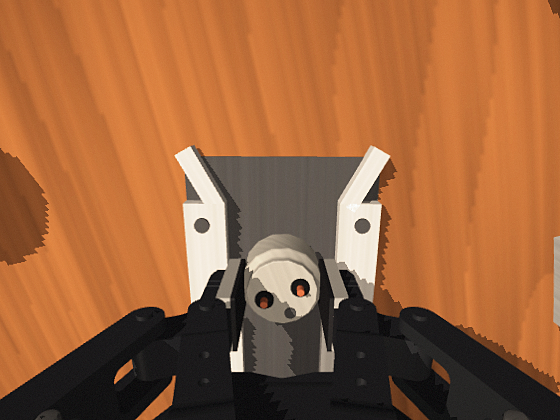

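```bash
python3 - <<'E'
from g import *
c=pickle.load(open('pics/wrist6.pkl','rb'))
rows,P=gauge(c,(180,205,385,255))
for v,(a,b) in list(zip(rows,P))[::5]: print(v,gxy(a),gxy(b),gxy((a+b)/2),round(1000*np.linalg.norm(a-b),1))
# can sides: bare can x extent, at rows 240-300
hs=cv2.cvtColor(c['img'],cv2.COLOR_RGB2GRAY).astype(int)
for v in(245,250,255): print(v,hs[v,236:330:2].tolist())
print('can if image same as before (280.8,278.85):',gxy(onz(c,280.8,278.85,.012)))
E
```

```text
205 [-39.2 -24.9] [-39.4  24.8] [-39.3  -0.1] 49.7
210 [-36.9 -25. ] [-37.1  24.7] [-37.   -0.1] 49.7
215 [-34.6 -24.9] [-34.8  24.8] [-34.7  -0.1] 49.7
220 [-32.3 -24.9] [-32.5  24.8] [-32.4  -0. ] 49.7
225 [-29.9 -25. ] [-30.1  24.8] [-30.   -0.1] 49.8
230 [-27.6 -25. ] [-27.7  24.7] [-27.6  -0.1] 49.7
235 [-25.3  -5.5] [-25.3  24.9] [-25.3   9.7] 30.3
240 [-22.9  -4.9] [-22.9  24.9] [-22.9  10. ] 29.9
245 [-20.5  13.4] [-20.5  25. ] [-20.5  19.2] 11.6
250 [-18.   -0.2] [-18.    0.1] [-18.   -0.1] 0.2
245 [55, 45, 95, 94, 94, 98, 98, 91, 88, 114, 176, 171, 168, 165, 163, 159, 156, 152, 149, 141, 139, 141, 139, 134, 125, 121, 118, 121, 116, 116, 106, 101, 98, 93, 92, 90, 87, 85, 91, 93, 90, 90, 91, 89, 91, 90, 90]
250 [51, 53, 52, 77, 96, 98, 94, 129, 169, 168, 164, 162, 163, 162, 154, 155, 179, 197, 205, 211, 212, 211, 206, 198, 197, 196, 196, 190, 174, 154, 113, 102, 98, 90, 89, 84, 86, 82, 76, 90, 94, 94, 92, 91, 92, 92, 93]
255 [53, 55, 47, 94, 95, 90, 159, 167, 163, 160, 166, 196, 216, 224, 219, 218, 212, 214, 211, 202, 201, 205, 204, 201, 197, 188, 183, 185, 187, 183, 173, 173, 181, 178, 167, 134, 81, 78, 84, 85, 55, 53, 49, 94, 90, 90, 93]
can if image same as before (280.8,278.85): [-5.9  0. ]
```

The can sits at gauge (-6, 0) and the lane mid-line is at -0.1 mm in the same image, so they agree. I continue through the no-go gap.

apply_moves:
  plan:
    - {"translation":[-0.003,0,0],"angular":[0,0,0],"hand":0.026}
    - {"translation":[-0.005,0,0],"angular":[0,0,0],"hand":0.026}
    - {"translation":[-0.005,0,0],"angular":[0,0,0],"hand":0.026}
    - {"translation":[-0.005,0,0],"angular":[0,0,0],"hand":0.026}
    - {"translation":[-0.005,0,0],"angular":[0,0,0],"hand":0.026}
    - {"translation":[-0.005,0,0],"angular":[0,0,0],"hand":0.026}
    - {"translation":[0,0,0],"angular":[0,0,0],"hand":0.026}

```text
time_s: 8.9
eef_pos: [0.5569, -0.025, 0.0109]
eef_rot: [0.001, 0.782, 0.623, 0.001]
wrist_force: [0.4, 1.9, 8.2]
opening: 0.382
```

```bash
python3 - <<'E'
from m import *
c=snap('wrist','wrist7');o=ctrl.get_obs();print(gxy(o['eef_pos']),o['eef_rot'],o['time_s'],o['wrist_force'],o['opening'])
E
```

```text
[21.9 -0.7] [6.01202677e-04 7.82332423e-01 6.22860174e-01 9.06863800e-04] 8.95 [0.8650949  1.83234568 8.14165079] 0.3845557223243782
```

View pics/wrist7.png

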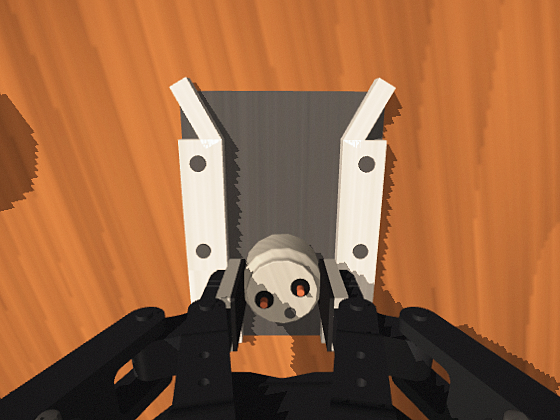

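Still held and centred at gauge x≈22, with low force. On through the no-go gap and out, to gauge x≈95.

apply_moves:
  plan:
    - {"translation":[-0.005,0,0],"angular":[0,0,0],"hand":0.026}
    - {"translation":[-0.006,0,0],"angular":[0,0,0],"hand":0.026}
    - {"translation":[-0.006,0,0],"angular":[0,0,0],"hand":0.026}
    - {"translation":[-0.006,0,0],"angular":[0,0,0],"hand":0.026}
    - {"translation":[-0.006,0,0],"angular":[0,0,0],"hand":0.026}
    - {"translation":[-0.006,0,0],"angular":[0,0,0],"hand":0.026}

```text
time_s: 9.7
eef_pos: [0.5492, -0.0586, 0.0109]
eef_rot: [0.0, 0.782, 0.623, 0.001]
wrist_force: [1.0, 5.8, 6.8]
opening: 0.382
```

apply_moves:
  plan:
    - {"translation":[-0.006,0,0],"angular":[0,0,0],"hand":0.026}
    - {"translation":[-0.008,0,0],"angular":[0,0,0],"hand":0.026}
    - {"translation":[-0.008,0,0],"angular":[0,0,0],"hand":0.026}
    - {"translation":[-0.008,0,0],"angular":[0,0,0],"hand":0.026}
    - {"translation":[-0.008,0,0],"angular":[0,0,0],"hand":0.026}
    - {"translation":[0,0,0],"angular":[0,0,0],"hand":0.026}

```text
time_s: 10.45
eef_pos: [0.5405, -0.0965, 0.0109]
eef_rot: [0.001, 0.782, 0.623, 0.001]
wrist_force: [-0.5, 1.4, 8.1]
opening: 0.383
```

```bash
python3 - <<'E'
from m import *
c=snap('wrist','wrist8');o=ctrl.get_obs();print(o['eef_pos'],gxy(o['eef_pos']),o['eef_rot'],o['time_s'],o['wrist_force'],o['opening'])
r=Rm(o['eef_rot']);d=np.array([.573,-.255,o['eef_pos'][2]])-o['eef_pos'];print(r.T@d)
w=pickle.load(open('pics/wrist1.pkl','rb'));m,k=comp(w,(346,290),lambda h:(h[...,2]<50));
q=np.array([onz(w,*p[0])[:2] for p in k]);q=q[(q[:,0]<.62)&(q[:,0]>.53)&(q[:,1]<-.2)];print(len(q),q.min(0),q.max(0))
E
```

```text
[ 0.5404543  -0.0965564   0.01090036] [95.4 -0.4] [7.64045558e-04 7.82349885e-01 6.22838431e-01 6.01616288e-04] 10.5 [0.55558998 1.12823551 8.47439959] 0.38300717375257165
[-1.47117252e-01  6.72316376e-02  1.32291257e-04]
282 [ 0.53007405 -0.5282627 ] [ 0.61981335 -0.21530406]
```

View pics/wrist8.png

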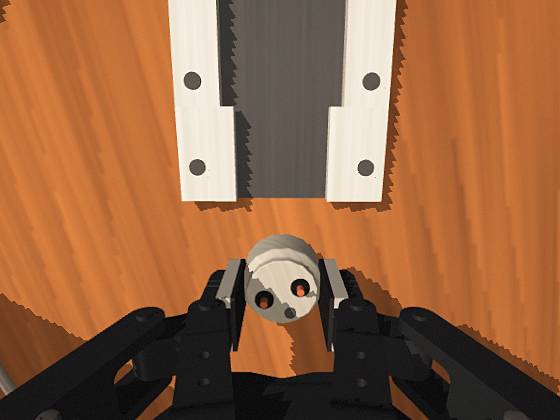

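apply_moves:
  plan:
    - {"translation":[-0.008,0.004,0],"angular":[0,0,0],"hand":0.026}
    - {"translation":[-0.0175,0.008,0],"angular":[0,0,0],"hand":0.026}
    - {"translation":[-0.0175,0.008,0],"angular":[0,0,0],"hand":0.026}
    - {"translation":[-0.0175,0.008,0],"angular":[0,0,0],"hand":0.026}
    - {"translation":[-0.0175,0.008,0],"angular":[0,0,0],"hand":0.026}
    - {"translation":[-0.0175,0.008,0],"angular":[0,0,0],"hand":0.026}
    - {"translation":[-0.0175,0.008,0],"angular":[0,0,0],"hand":0.026}
    - {"translation":[-0.0175,0.008,0],"angular":[0,0,0],"hand":0.026}
    - {"translation":[-0.0155,0.007,0],"angular":[0,0,0],"hand":0.026}
    - {"translation":[0,0,0],"angular":[0,0,0],"hand":0.026}

```text
time_s: 11.75
eef_pos: [0.5731, -0.2554, 0.0109]
eef_rot: [0.002, 0.782, 0.623, 0.0]
wrist_force: [0.7, -3.6, 4.2]
opening: 0.379
```

```bash
python3 - <<'E'
from m import *
o=ctrl.get_obs();print(o['eef_pos'],o['time_s'],o['wrist_force'])
for n in('scene','side'): snap(n,n+'9')
c=snap('wrist','wrist9')
a=cv2.imread('pics/wrist9.png');b=cv2.imread('pics/side9.png');s=cv2.imread('pics/scene9.png')
cv2.imwrite('pics/c9.png',np.hstack([cv2.resize(a[200:360,180:380],(400,320)),cv2.resize(s[140:230,140:240],(355,320))]))
E
```

```text
[ 0.57311671 -0.25538016  0.01092827] 11.75 [ 0.71024576 -3.63137902  4.23527837]
```

View pics/c9.png

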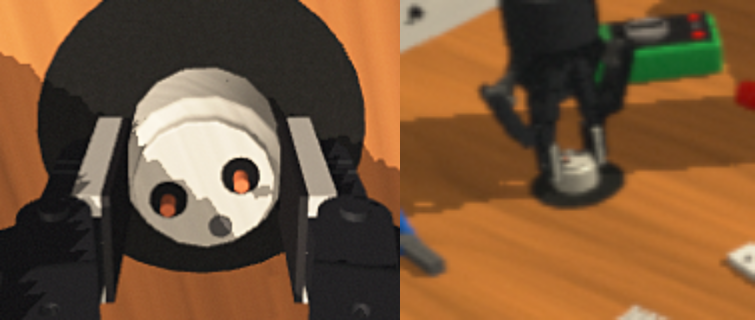

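The can stands centrally on the mat. Release it and rise straight up.

apply_moves:
  plan:
    - {"translation":[0,0,0],"angular":[0,0,0],"hand":0.04}
    - {"translation":[0,0,0],"angular":[0,0,0],"hand":0.05}
    - {"translation":[0,0,0],"angular":[0,0,0],"hand":0.06}
    - {"translation":[0,0,0],"angular":[0,0,0],"hand":0.065}
    - {"translation":[0,0,-0.01],"angular":[0,0,0],"hand":0.065}
    - {"translation":[0,0,-0.03],"angular":[0,0,0],"hand":0.065}
    - {"translation":[0,0,-0.05],"angular":[0,0,0],"hand":0.07}
    - {"translation":[0,0,-0.05],"angular":[0,0,0],"hand":0.07}
    - {"translation":[0,0,0],"angular":[0,0,0],"hand":0.07}

```text
time_s: 13.02
eef_pos: [0.5754, -0.2556, 0.1563]
eef_rot: [0.005, 0.782, 0.623, 0.002]
wrist_force: [0.7, 0.3, 0.5]
opening: 0.818
```

```bash
python3 - <<'E'
from m import *
o=ctrl.get_obs();print(o['eef_pos'],o['time_s'],o['wrist_force'])
c=snap('wrist','wrist10')
r=Rm(o['eef_rot']);print(r.T@(np.array([.6003,.2750,.10])-o['eef_pos']))
wcan(c,(285,250))
m,k=comp(c,(285,200),lambda h:(h[...,2]<60));q=np.array([onz(c,*p[0])[:2] for p in k]);print(q.min(0),q.max(0))
E
```

```text
[ 0.57539762 -0.25560015  0.15632785] 13.025 [0.66077126 0.32709085 0.53431193]
[ 0.52292725 -0.09507127  0.05327299]
centroid (np.float64(276.4123989218329), np.float64(199.65835579514825)) ell ((276.4129638671875, 199.65516662597656), (41.17734909057617, 44.028011322021484), 175.7667999267578) -> [ 0.5737 -0.2543]
[ 0.57737216 -0.26350001] [ 0.58476584 -0.25638454]
```

View pics/wrist10.png

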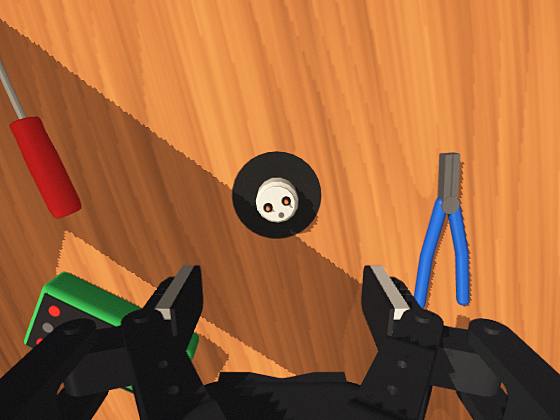

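The small can is standing at (276,200), centred in the mat disc at (277,195). Next is the large can.

apply_moves:
  plan:
    - {"translation":[0.0523,-0.0095,0.0],"angular":[0,0,0],"hand":0.075}
    - {"translation":[0.0523,-0.0095,0.0],"angular":[0,0,0],"hand":0.075}
    - {"translation":[0.0523,-0.0095,0.0],"angular":[0,0,0],"hand":0.075}
    - {"translation":[0.0523,-0.0095,0.0],"angular":[0,0,0],"hand":0.075}
    - {"translation":[0.0523,-0.0095,0.005],"angular":[0,0,0],"hand":0.075}
    - {"translation":[0.0523,-0.0095,0.01],"angular":[0,0,0],"hand":0.075}
    - {"translation":[0.0523,-0.0095,0.01],"angular":[0,0,0],"hand":0.075}
    - {"translation":[0.0523,-0.0095,0.01],"angular":[0,0,0],"hand":0.075}
    - {"translation":[0.0523,-0.0095,0.01],"angular":[0,0,0],"hand":0.075}
    - {"translation":[0.0523,-0.0095,0.008],"angular":[0,0,0],"hand":0.075}

```text
time_s: 14.32
eef_pos: [0.5955, 0.2787, 0.0946]
eef_rot: [-0.001, 0.782, 0.623, -0.001]
wrist_force: [0.3, 0.4, -0.4]
opening: 0.876
```

apply_moves:
  plan:
    - {"translation":[0,0,0],"angular":[0,0,0],"hand":0.075}
    - {"translation":[0,0,0],"angular":[0,0,0],"hand":0.075}

```text
time_s: 14.58
eef_pos: [0.5958, 0.2771, 0.0953]
eef_rot: [-0.0, 0.782, 0.623, -0.001]
wrist_force: [-0.0, -0.8, 0.5]
opening: 0.88
```

```bash
python3 - <<'E'
from m import *
o=ctrl.get_obs();print(o['eef_pos'],o['eef_rot'],o['time_s'],o['wrist_force'])
c=snap('wrist','wrist11')
p,k=wcan(c,(285,225));print(cv2.boundingRect(k))
r=Rm(o['eef_rot']);print(r.T@(np.array([p[0],p[1],.0085])-o['eef_pos']))
E
```

```text
[0.5958277  0.27705807 0.09532623] [-3.65900538e-04  7.82086688e-01  6.23168170e-01 -1.30759063e-03] 14.575 [-0.01820072 -0.83075106  0.4944481 ]
centroid (np.float64(288.1619601328904), np.float64(223.60963455149502)) ell ((288.1845703125, 223.59140014648438), (65.40084838867188, 68.62720489501953), 165.46408081054688) -> [0.601  0.2751]
(255, 188, 68, 70)
[-0.00061236  0.00566795  0.08681504]
```

View pics/wrist11.png

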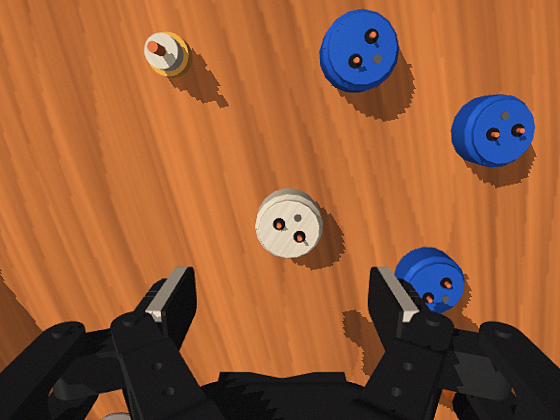

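apply_moves:
  plan:
    - {"translation":[-0.0006,0.0057,0.03],"angular":[0,0,0],"hand":0.07}
    - {"translation":[0,0,0.035],"angular":[0,0,0],"hand":0.07}
    - {"translation":[0,0,0.022],"angular":[0,0,0],"hand":0.07}
    - {"translation":[0,0,0],"angular":[0,0,0],"hand":0.065}
    - {"translation":[0,0,0],"angular":[0,0,0],"hand":0.055}
    - {"translation":[0,0,0],"angular":[0,0,0],"hand":0.05}
    - {"translation":[0,0,0],"angular":[0,0,0],"hand":0.045}
    - {"translation":[0,0,0],"angular":[0,0,0],"hand":0.04}
    - {"translation":[0,0,0],"angular":[0,0,0],"hand":0.036}
    - {"translation":[0,0,0],"angular":[0,0,0],"hand":0.036}

```text
time_s: 15.88
eef_pos: [0.6033, 0.2759, 0.0119]
eef_rot: [0.001, 0.782, 0.623, 0.001]
wrist_force: [-3.2, -0.7, 7.8]
opening: 0.499
```

```bash
python3 - <<'E'
from m import *
o=ctrl.get_obs();print(o['eef_pos'],o['eef_rot'],o['time_s'],o['wrist_force'],o['opening'])
c=snap('wrist','wrist12')
p,k=wcan(c,(285,280));print(cv2.boundingRect(k))
r=Rm(o['eef_rot']);t=O-.1*G;print(t,r.T@(np.array([t[0],t[1],.0085])-o['eef_pos']))
E
```

```text
[0.60334508 0.27593334 0.01193724] [5.26454036e-04 7.82234317e-01 6.22983219e-01 1.05142876e-03] 15.875 [-3.21714539 -0.70752055  7.79081807] 0.4992611917261913
centroid (np.float64(280.8875015007804), np.float64(280.85760595509663)) ell ((280.8976135253906, 280.9140625), (97.43524932861328, 107.17745971679688), 168.54051208496094) -> [0.6038 0.2743]
(233, 226, 98, 108)
[0.58537 0.09357] [-0.18176428  0.02328336  0.00330717]
```

View pics/wrist12.png

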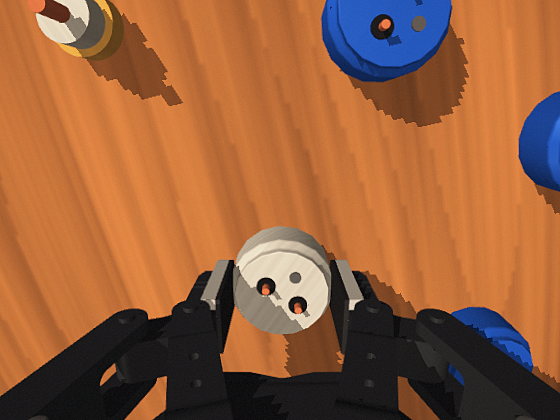

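The large can is gripped, with the fingers stalled at 0.50. Slide it to the front of the mouth.

apply_moves:
  plan:
    - {"translation":[-0.009,0.0012,0],"angular":[0,0,0],"hand":0.036}
    - {"translation":[-0.0196,0.0025,0],"angular":[0,0,0],"hand":0.036}
    - {"translation":[-0.0216,0.0028,0],"angular":[0,0,0],"hand":0.036}
    - {"translation":[-0.0216,0.0028,0],"angular":[0,0,0],"hand":0.036}
    - {"translation":[-0.0216,0.0028,0],"angular":[0,0,0],"hand":0.036}
    - {"translation":[-0.0216,0.0028,0],"angular":[0,0,0],"hand":0.036}
    - {"translation":[-0.0216,0.0028,0],"angular":[0,0,0],"hand":0.036}
    - {"translation":[-0.0216,0.0028,0],"angular":[0,0,0],"hand":0.036}
    - {"translation":[-0.0196,0.0025,0],"angular":[0,0,0],"hand":0.036}
    - {"translation":[-0.004,0,0],"angular":[0,0,0],"hand":0.036}

```text
time_s: 17.18
eef_pos: [0.5861, 0.0926, 0.012]
eef_rot: [0.001, 0.783, 0.622, 0.002]
wrist_force: [1.9, 4.1, 7.3]
opening: 0.501
```

apply_moves:
  plan:
    - {"translation":[0,0,0],"angular":[0,0,0],"hand":0.036}

```text
time_s: 17.3
eef_pos: [0.5861, 0.0924, 0.012]
eef_rot: [0.002, 0.783, 0.623, 0.002]
wrist_force: [1.8, -0.3, 7.0]
opening: 0.498
```

```bash
python3 - <<'E'
from m import *
o=ctrl.get_obs();print(o['eef_pos'],gxy(o['eef_pos']),o['eef_rot'],o['time_s'],o['wrist_force'],o['opening'])
c=snap('wrist','wrist13')
p,k=wcan(c,(285,280));print(cv2.boundingRect(k),gxy(p))
E
```

```text
[0.58610242 0.09240747 0.0119555 ] [-99.   1.] [0.00158569 0.78251524 0.62262724 0.00164119] 17.3 [ 1.79466527 -0.31532907  7.03800001] 0.4975171990780938
centroid (np.float64(280.9252630305962), np.float64(280.9665013907365)) ell ((280.9311828613281, 281.03961181640625), (96.80070495605469, 107.1543197631836), 166.6942138671875) -> [0.5865 0.0908]
(233, 226, 98, 108) [-97.5   1.8]
```

View pics/wrist13.png

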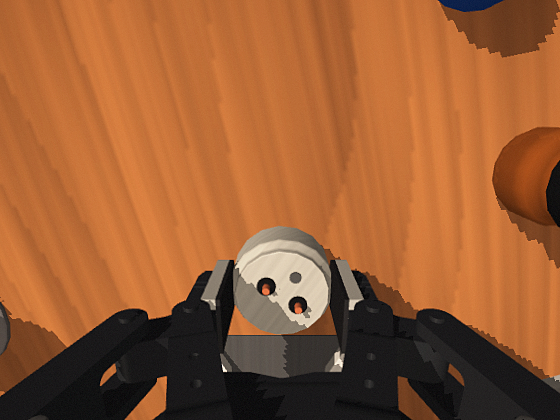

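apply_moves:
  plan:
    - {"translation":[-0.007,-0.0018,0],"angular":[0,0,0],"hand":0.036}
    - {"translation":[-0.01,0,0],"angular":[0,0,0],"hand":0.036}
    - {"translation":[-0.01,0,0],"angular":[0,0,0],"hand":0.036}
    - {"translation":[-0.01,0,0],"angular":[0,0,0],"hand":0.036}
    - {"translation":[-0.008,0,0],"angular":[0,0,0],"hand":0.036}
    - {"translation":[-0.005,0,0],"angular":[0,0,0],"hand":0.036}
    - {"translation":[0,0,0],"angular":[0,0,0],"hand":0.036}

```text
time_s: 18.23
eef_pos: [0.5731, 0.0446, 0.0119]
eef_rot: [0.001, 0.782, 0.623, 0.002]
wrist_force: [0.2, 0.7, 7.7]
opening: 0.494
```

```bash
python3 - <<'E'
from g import *
o=ctrl.get_obs();print(o['eef_pos'],gxy(o['eef_pos']),o['eef_rot'],o['time_s'],o['wrist_force'],o['opening'])
c=snap('wrist','wrist14');print('can',gxy(onz(c,280.93,280.9,.012)))
E
```

```text
[0.57310269 0.04455487 0.0119424 ] [-49.5  -0.8] [0.00147376 0.78245633 0.62270128 0.00174249] 18.225 [0.16505746 0.73801417 7.70132381] 0.49383604415142357
can [-48.   0.]
```

View pics/wrist14.png

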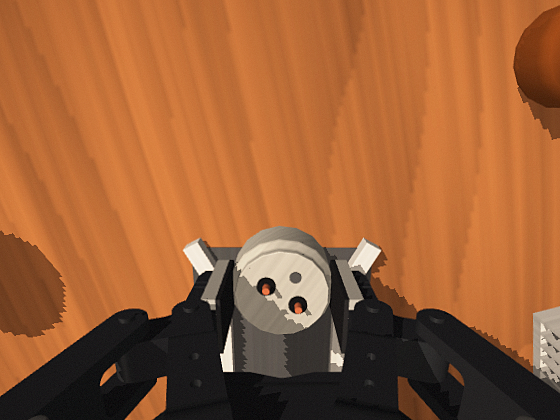

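apply_moves:
  plan:
    - {"translation":[-0.005,0,0],"angular":[0,0,0],"hand":0.036}
    - {"translation":[-0.006,0,0],"angular":[0,0,0],"hand":0.036}
    - {"translation":[-0.006,0,0],"angular":[0,0,0],"hand":0.036}
    - {"translation":[-0.006,0,0],"angular":[0,0,0],"hand":0.036}
    - {"translation":[-0.006,0,0],"angular":[0,0,0],"hand":0.036}
    - {"translation":[-0.006,0,0],"angular":[0,0,0],"hand":0.036}
    - {"translation":[-0.004,0,0],"angular":[0,0,0],"hand":0.036}
    - {"translation":[0,0,0],"angular":[0,0,0],"hand":0.036}

```text
time_s: 19.27
eef_pos: [0.5644, 0.0067, 0.0119]
eef_rot: [0.001, 0.782, 0.623, 0.002]
wrist_force: [1.2, 2.4, 8.6]
opening: 0.499
```

```bash
python3 - <<'E'
from g import *
o=ctrl.get_obs();print(o['eef_pos'],gxy(o['eef_pos']),o['time_s'],o['wrist_force'],o['opening'])
c=snap('wrist','wrist15');print('can',gxy(onz(c,280.93,280.9,.012)))
rows,P=gauge(c,(170,200,400,240))
for v,(a,b) in list(zip(rows,P))[::5]: print(v,gxy(a),gxy(b),gxy((a+b)/2),round(1000*np.linalg.norm(a-b),1))
E
```

```text
[0.56435645 0.00668158 0.01189779] [-10.6  -0.7] 19.275 [1.22354783 2.43648756 8.56793231] 0.498669916564144
can [-9.2  0.2]
200 [-46.  -28.3] [-46.2  27.1] [-46.1  -0.6] 55.3
205 [-43.7 -27.1] [-43.9  25.7] [-43.8  -0.7] 52.8
210 [-41.4 -25.8] [-41.6  24.7] [-41.5  -0.6] 50.6
215 [-39.1 -25. ] [-39.3  24.7] [-39.2  -0.1] 49.7
220 [-36.8 -24.9] [-36.9  24.7] [-36.8  -0.1] 49.7
225 [-34.4 -25. ] [-34.5  24.8] [-34.5  -0.1] 49.8
230 [-32.1  -4.1] [-32.2  25. ] [-32.1  10.4] 29.1
235 [nan nan] [-29.8  25. ] [nan nan] nang.py:19: RuntimeWarning: divide by zero encountered in scalar divide
  f=(gray[v,k-d]-t)/(gray[v,k-d]-gray[v,k]);return k-d+d*f
```

View pics/wrist15.png

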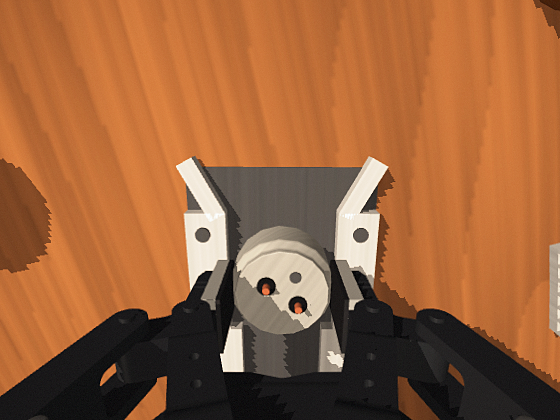

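apply_moves:
  plan:
    - {"translation":[-0.003,0,0],"angular":[0,0,0],"hand":0.036}
    - {"translation":[-0.003,0,0],"angular":[0,0,0],"hand":0.036}
    - {"translation":[-0.003,0,0],"angular":[0,0,0],"hand":0.036}
    - {"translation":[-0.002,0,0],"angular":[0,0,0],"hand":0.036}
    - {"translation":[0,0,0],"angular":[0,0,0],"hand":0.036}

```text
time_s: 19.95
eef_pos: [0.5619, -0.0037, 0.0119]
eef_rot: [0.001, 0.782, 0.623, 0.002]
wrist_force: [1.3, 4.2, 9.0]
opening: 0.493
```

apply_moves:
  plan:
    - {"translation":[0,0,0],"angular":[0,0,0],"hand":0.05}
    - {"translation":[0,0,0],"angular":[0,0,0],"hand":0.06}
    - {"translation":[0,0,0],"angular":[0,0,0],"hand":0.07}
    - {"translation":[0,0,0],"angular":[0,0,0],"hand":0.075}
    - {"translation":[0,0,-0.01],"angular":[0,0,0],"hand":0.075}
    - {"translation":[0,0,-0.03],"angular":[0,0,0],"hand":0.075}
    - {"translation":[0,0,-0.04],"angular":[0,0,0],"hand":0.075}
    - {"translation":[0,0,0],"angular":[0,0,0],"hand":0.075}

```text
time_s: 20.95
eef_pos: [0.5629, -0.0044, 0.0941]
eef_rot: [0.003, 0.782, 0.623, 0.002]
wrist_force: [0.2, 0.0, -0.2]
opening: 0.875
```

```bash
python3 - <<'E'
from g import *
o=ctrl.get_obs();print(o['eef_pos'],gxy(o['eef_pos']),o['eef_rot'],o['time_s'],o['wrist_force'],o['opening'])
c=snap('wrist','wrist16')
p=cv2.imread('pics/wrist16.png');cv2.imwrite('pics/c16.png',cv2.resize(p[100:320,170:400],None,fx=2.6,fy=2.6))
E
```

```text
[ 0.56287395 -0.00444286  0.0940649 ] [0.6 0.4] [0.00303007 0.78228249 0.62291159 0.00246412] 20.95 [ 0.19151783  0.01167471 -0.17076174] 0.8750669373551422
```

View pics/c16.png

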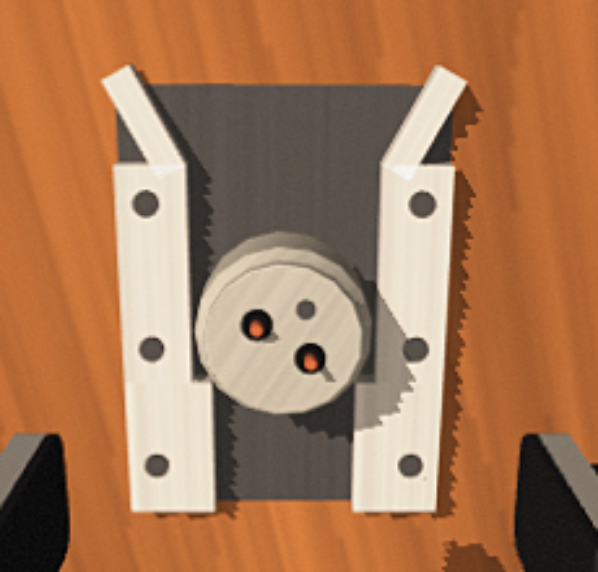

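```bash
python3 - <<'E'
from g import *
c=pickle.load(open('pics/wrist16.pkl','rb'))
print('top',gxy(onz(c,278.8,230.4,.025)))
# top extreme of base circle: rear edge (row of top of can silhouette at z~.010..0)
print('rear z0/z019',gxy(onz(c,278,100+232/2.6,0)),gxy(onz(c,278,100+232/2.6,.019)))
print('step',gxy(onz(c,170+200/2.6,100+381/2.6,.007)),gxy(onz(c,170+365/2.6,100+381/2.6,.007)))
o=ctrl.get_obs()
E
```

```text
top [1.2 0.2]
rear z0/z019 [-20.7  -0.4] [-24.8  -0.4]
step [ 19.7 -22.6] [19.6 22.9]
```

The can is free and flat at gauge x≈2, and centred. I'll shut the fingers, come down behind it and nudge it to the step with force checks.

apply_moves:
  plan:
    - {"translation":[0.023,-0.001,0],"angular":[0,0,0],"hand":0.0}
    - {"translation":[0.0225,0,0],"angular":[0,0,0],"hand":0.0}
    - {"translation":[0,0,0],"angular":[0,0,0],"hand":0.0}
    - {"translation":[0,0,0],"angular":[0,0,0],"hand":0.0}
    - {"translation":[0,0,0],"angular":[0,0,0],"hand":0.0}
    - {"translation":[0,0,0],"angular":[0,0,0],"hand":0.0}
    - {"translation":[0,0,0.03],"angular":[0,0,0],"hand":0.0}
    - {"translation":[0,0,0.035],"angular":[0,0,0],"hand":0.0}
    - {"translation":[0,0,0.016],"angular":[0,0,0],"hand":0.0}
    - {"translation":[0,0,0],"angular":[0,0,0],"hand":0.0}

```text
time_s: 22.25
eef_pos: [0.5681, 0.0406, 0.0078]
eef_rot: [-0.001, 0.782, 0.623, -0.001]
wrist_force: [-0.3, 0.6, 0.7]
opening: -0.001
```

```bash
python3 - <<'E'
from g import *
o=ctrl.get_obs();print(o['eef_pos'],gxy(o['eef_pos']),o['eef_rot'],o['time_s'],o['wrist_force'],o['opening'])
snap('side','side17');snap('scene','scene17')
p=cv2.imread('pics/side17.png');q=cv2.imread('pics/scene17.png');cv2.imwrite('pics/c17.png',np.hstack([cv2.resize(p[170:260,230:340],None,fx=3.6,fy=3.6),cv2.resize(q[170:260,210:320],None,fx=3.6,fy=3.6)]))
E
```

```text
[0.56812788 0.04062908 0.00780728] [-44.5  -4.7] [-0.00092902  0.7824385   0.62272656 -0.00086909] 22.25 [-0.34685421  0.60350702  0.69487424] -0.001431923973949987
```

View pics/c17.png

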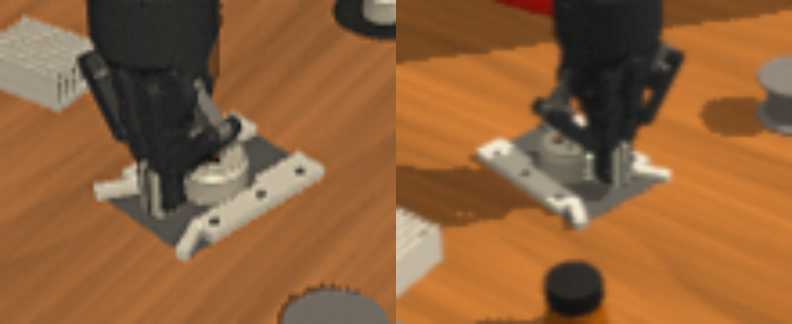

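apply_moves:
  plan:
    - {"translation":[0,0.002,-0.003],"angular":[0,0,0],"hand":0.0}
    - {"translation":[0,0.002,0],"angular":[0,0,0],"hand":0.0}
    - {"translation":[-0.003,0,0],"angular":[0,0,0],"hand":0.0}
    - {"translation":[0,0,0],"angular":[0,0,0],"hand":0.0}
    - {"translation":[0,0,0],"angular":[0,0,0],"hand":0.0}

```text
time_s: 22.98
eef_pos: [0.5721, 0.0368, 0.0117]
eef_rot: [-0.0, 0.782, 0.623, -0.0]
wrist_force: [0.6, -0.3, 0.2]
opening: -0.002
```

```bash
python3 - <<'E'
from g import *
o=ctrl.get_obs();print(o['eef_pos'],gxy(o['eef_pos']),o['eef_rot'],o['time_s'],o['wrist_force'],G@o['wrist_force'][:2])
snap('wrist','wrist18')
E
```

```text
[0.57214556 0.03684508 0.01174438] [-41.7   0. ] [-7.65094534e-05  7.82370319e-01  6.22813515e-01 -5.43005279e-05] 22.975 [ 0.56068244 -0.2572946   0.18989003] 0.12286036310166441
```

View pics/wrist18.png

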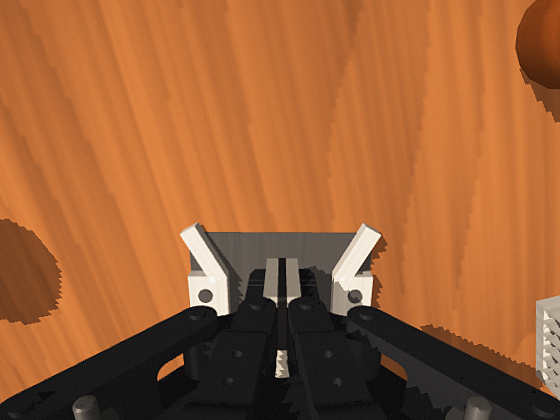

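apply_moves:
  plan:
    - {"translation":[-0.003,0,0],"angular":[0,0,0],"hand":0.0}
    - {"translation":[-0.003,0,0],"angular":[0,0,0],"hand":0.0}
    - {"translation":[-0.002,0,0],"angular":[0,0,0],"hand":0.0}
    - {"translation":[-0.001,0,0],"angular":[0,0,0],"hand":0.0}
    - {"translation":[0,0,0],"angular":[0,0,0],"hand":0.0}

```text
time_s: 23.65
eef_pos: [0.5703, 0.028, 0.0118]
eef_rot: [-0.0, 0.782, 0.623, 0.0]
wrist_force: [0.6, -0.3, -0.5]
opening: -0.001
```

apply_moves:
  plan:
    - {"translation":[-0.001,0,0],"angular":[0,0,0],"hand":0.0}
    - {"translation":[-0.001,0,0],"angular":[0,0,0],"hand":0.0}
    - {"translation":[-0.001,0,0],"angular":[0,0,0],"hand":0.0}

```text
time_s: 24.02
eef_pos: [0.5696, 0.0253, 0.0118]
eef_rot: [-0.0, 0.782, 0.623, 0.0]
wrist_force: [0.2, 1.6, -0.0]
opening: -0.002
```

```bash
python3 - <<'E'
from g import *
o=ctrl.get_obs();print(gxy(o['eef_pos']),o['eef_pos'],o['time_s'],o['wrist_force'],G@o['wrist_force'][:2])
E
```

```text
[-29.9   0.2] [0.56957166 0.02527611 0.01177606] 24.025 [ 1.63114132e-01  1.59406871e+00 -4.63342747e-04] -1.5892857920629526
```

apply_moves:
  plan:
    - {"translation":[-0.001,0,0],"angular":[0,0,0],"hand":0.0}
    - {"translation":[-0.001,0,0],"angular":[0,0,0],"hand":0.0}

```text
time_s: 24.28
eef_pos: [0.5691, 0.0232, 0.0118]
eef_rot: [-0.0, 0.782, 0.623, -0.0]
wrist_force: [0.2, 0.1, -1.4]
opening: -0.003
```

```bash
python3 - <<'E'
from g import *
o=ctrl.get_obs();print(gxy(o['eef_pos']),o['wrist_force'])
s=snap('side','side19');q=cv2.imread('pics/side19.png');cv2.imwrite('pics/c19.png',cv2.resize(q[180:250,250:330],None,fx=7,fy=7))
E
```

```text
[-27.8   0.2] [ 0.16044462  0.07457229 -1.35580245]
```

View pics/c19.png

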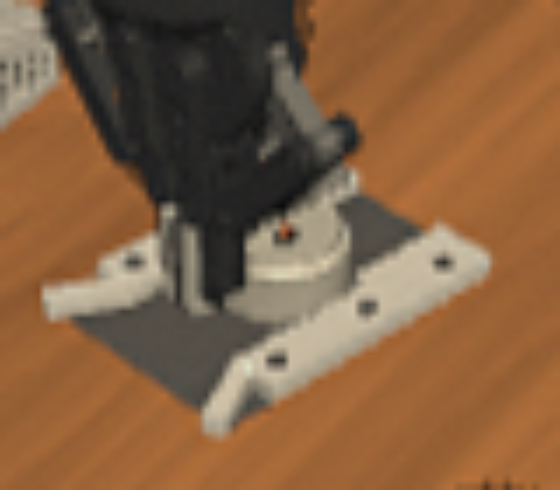

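apply_moves:
  plan:
    - {"translation":[-0.001,0,0],"angular":[0,0,0],"hand":0.0}

```text
time_s: 24.45
eef_pos: [0.5689, 0.0222, 0.0118]
eef_rot: [-0.0, 0.782, 0.623, 0.0]
wrist_force: [-0.2, 0.4, 0.2]
opening: -0.002
```

apply_moves:
  plan:
    - {"translation":[-0.0005,0,0],"angular":[0,0,0],"hand":0.0}

```text
time_s: 24.58
eef_pos: [0.5688, 0.0217, 0.0118]
eef_rot: [-0.0, 0.782, 0.623, 0.0]
wrist_force: [0.7, -0.8, 0.2]
opening: -0.0
```

apply_moves:
  plan:
    - {"translation":[-0.0005,0,0],"angular":[0,0,0],"hand":0.0}

```text
time_s: 24.7
eef_pos: [0.5687, 0.0213, 0.0118]
eef_rot: [-0.0, 0.782, 0.623, -0.0]
wrist_force: [1.4, 0.8, 0.1]
opening: 0.004
```

apply_moves:
  plan:
    - {"translation":[-0.0005,0,0],"angular":[0,0,0],"hand":0.0}

```text
time_s: 24.82
eef_pos: [0.5686, 0.0208, 0.0118]
eef_rot: [-0.0, 0.782, 0.623, 0.0]
wrist_force: [-1.1, 0.3, -0.0]
opening: 0.001
```

apply_moves:
  plan:
    - {"translation":[-0.0005,0,0],"angular":[0,0,0],"hand":0.0}

```text
time_s: 24.95
eef_pos: [0.5685, 0.0203, 0.0118]
eef_rot: [0.0, 0.782, 0.623, 0.0]
wrist_force: [-0.4, 0.5, -0.1]
opening: -0.001
```

```bash
python3 - <<'E'
from g import *
o=ctrl.get_obs();print(gxy(o['eef_pos']),o['wrist_force'],o['time_s'])
s=snap('side','side20');q=cv2.imread('pics/side20.png');
s=snap('scene','scene20');p=cv2.imread('pics/scene20.png');cv2.imwrite('pics/c20.png',np.hstack([cv2.resize(q[180:250,250:330],(400,350)),cv2.resize(p[180:250,220:300],(400,350))]))
E
```

```text
[-24.8   0.2] [-0.430187    0.48301537 -0.07667565] 24.95
```

View pics/c20.png

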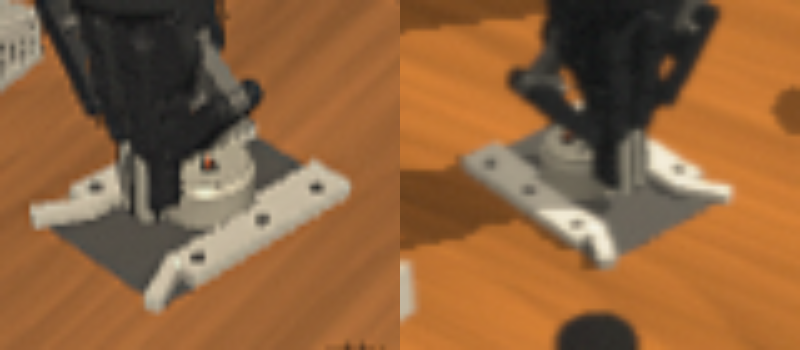

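apply_moves:
  plan:
    - {"translation":[-0.0006,0,0],"angular":[0,0,0],"hand":0.0}

```text
time_s: 25.18
eef_pos: [0.5683, 0.0197, 0.0118]
eef_rot: [-0.0, 0.782, 0.623, 0.0]
wrist_force: [0.5, -0.2, -0.2]
opening: -0.002
```

apply_moves:
  plan:
    - {"translation":[-0.0005,0,0],"angular":[0,0,0],"hand":0.0}

```text
time_s: 25.3
eef_pos: [0.5683, 0.0192, 0.0118]
eef_rot: [0.0, 0.782, 0.623, 0.0]
wrist_force: [-0.9, 0.9, 0.0]
opening: 0.0
```

apply_moves:
  plan:
    - {"translation":[-0.0005,0,0],"angular":[0,0,0],"hand":0.0}

```text
time_s: 25.42
eef_pos: [0.5683, 0.0189, 0.0119]
eef_rot: [0.0, 0.782, 0.623, 0.0]
wrist_force: [0.7, 2.4, 0.2]
opening: -0.003
```

apply_moves:
  plan:
    - {"translation":[-0.0004,0,0],"angular":[0,0,0],"hand":0.0}

```text
time_s: 25.55
eef_pos: [0.5682, 0.0187, 0.0119]
eef_rot: [-0.0, 0.782, 0.623, 0.0]
wrist_force: [1.5, 3.7, 0.5]
opening: 0.002
```

The force is rising (2.4 N, then 3.7 N) while the arm hardly advances, so the can is against the step. Back off, rise and check.

apply_moves:
  plan:
    - {"translation":[0.003,0,0],"angular":[0,0,0],"hand":0.0}
    - {"translation":[0.01,0,0],"angular":[0,0,0],"hand":0.0}
    - {"translation":[0.01,0,0],"angular":[0,0,0],"hand":0.0}
    - {"translation":[0,0,-0.05],"angular":[0,0,0],"hand":0.0}
    - {"translation":[-0.02,0,-0.05],"angular":[0,0,0],"hand":0.04}
    - {"translation":[-0.03,0,-0.02],"angular":[0,0,0],"hand":0.08}
    - {"translation":[0,0,0],"angular":[0,0,0],"hand":0.08}
    - {"translation":[0,0,0],"angular":[0,0,0],"hand":0.08}

```text
time_s: 26.55
eef_pos: [0.5615, -0.0072, 0.1311]
eef_rot: [-0.001, 0.782, 0.623, -0.0]
wrist_force: [-0.3, -0.6, 0.3]
opening: 0.847
```

```bash
python3 - <<'E'
from g import *
o=ctrl.get_obs();print(gxy(o['eef_pos']),o['eef_pos'],o['wrist_force'],o['time_s'])
c=snap('wrist','wrist21')
p=cv2.imread('pics/wrist21.png');cv2.imwrite('pics/c21.png',cv2.resize(p[80:280,170:390],None,fx=2.9,fy=2.9,interpolation=cv2.INTER_CUBIC))
E
```

```text
[ 3.5 -0.3] [ 0.56152118 -0.00718887  0.13105415] [-0.31205772 -0.64515719  0.25397846] 26.55
```

View pics/c21.png

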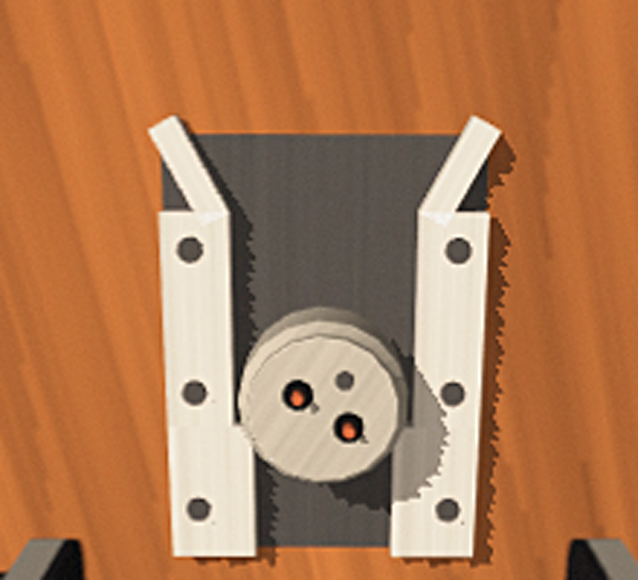

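```bash
python3 - <<'E'
from g import *
c=pickle.load(open('pics/wrist21.pkl','rb'));f=lambda x,y:(170+x/2.9,80+y/2.9)
print('top centre',gxy(onz(c,*f(320,409),.025)),'rear z0',gxy(onz(c,*f(321,306),0)))
print('step',gxy(onz(c,*f(243,426),.007)),gxy(onz(c,*f(403,427),.007)),'sides z19',gxy(onz(c,*f(238,395),.015)),gxy(onz(c,*f(410,395),.015)))
S=[snap(n,n+'21') for n in('scene','side')]
canpos(S[0],S[1],(191,190),(337,171))
E
python3 - <<'E'
import cv2,numpy as np
a=cv2.imread('pics/scene21.png')[150:260,130:330];cv2.imwrite('pics/c22.png',cv2.resize(a,None,fx=3.8,fy=3.8))
E
```

```text
top centre [ 9.3 -0.3] rear z0 [-13.   -0.2]
step [ 20.1 -22. ] [20.2 23.1] sides z19 [  8.6 -22.5] [ 8.4 24.1]
can [ 0.5726 -0.2548  0.0108] gap 0.0011 w px (183, 182, 13, 12) (331, 163, 13, 14)
  width mm 39.96830328053529
  width mm 36.20266209716248
  z11 plane [ 0.5729 -0.2548] [ 0.5718 -0.2528]
```

View pics/c22.png

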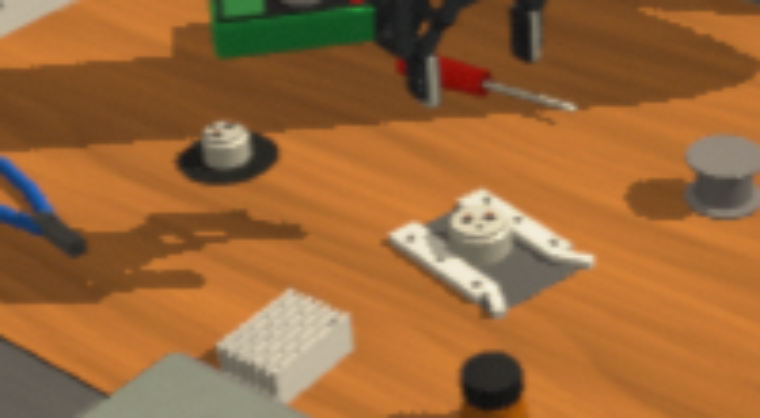

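View pics/side21.png

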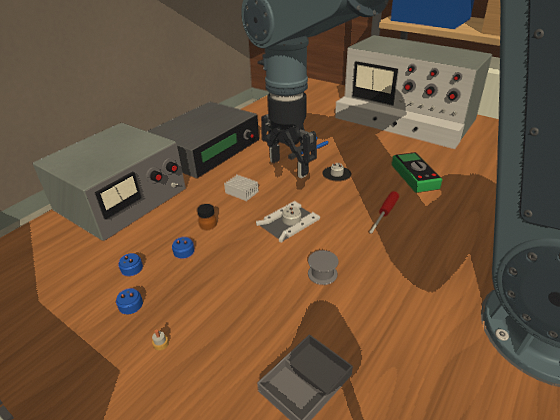

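The large can is at gauge (≈9.3, 0), against the stop at 8.6. The small can triangulates to within 1 mm of the mat centre. Both stand flat, and the bystanders look unmoved. Hand in.

```bash
python3 - <<'E'
from bench import ctrl
print(ctrl.hand_in())
E
```

```text
the job is handed in; nothing more can be done
None
```

I sorted both cans and handed the job in at about 27 s; the hand-in gives no verdict, so the result rests on my own checks below.

**Small can:** I gripped it and slid it flat through the go and no-go gaps and onto the mat. From the scene and side cameras it stands within about 1 mm of the mat's centre.

**Large can:** I slid it to about 7 mm short of the step and released it. I then nudged it forward with shut fingers until the push force rose to about 4 N. The last wrist picture puts it at gauge x ≈ 9–10 mm, y ≈ 0–1 mm, against the stop at 8.6 mm.

**Method:** for most of the way I dragged the cans gripped between the fingers, not pushed from behind. Only the large can's last 7 mm was a true push.

**Final checks:** both cans stand flat, the bystanders look unmoved in the pictures, and the open gripper is clear above the gauge.

**Disagreements:**
- The wrist camera and the tool position differed by about 0.8 mm across the lane, so I aligned by the camera.
- The step contact came about 2 mm later than I had estimated from the finger geometry.

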